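Close the pad jig's cover and start the marking cycle

ROBOT

A 7-joint arm with a two-finger parallel gripper is mounted at the origin on the work surface. World frame = base frame: x ahead of the robot, y to its left, z up, the work surface at z = 0. Lengths are in m, angles in rad, forces in N, time in s.
With the tool pointing down it reaches from about 0.35 to 0.9 m from the base axis. Payload 7.2 kg.
Tool frame: the origin (TCP) lies on the centre line of the jaws, within the pads' length; the fingertips stand bot.nose_length ahead of it and the grasp point (between the pads) lies 3 mm ahead of it (bot.nose_length is the distance from the TCP to the fingertips, in m); y points along the fingers, z is the direction in which the jaws open and shut, and the axes are right-handed (so a half turn about y gives the same grasp; the last joint's range is limited). The gripper opens to 85 mm and grips with 20 to 120 N. Pads are 22 mm wide; open, the fingers measure 114 mm over their backs; the gripper's body (76 mm by 85 mm) begins 54 mm behind the grasp point. The pads swing forward as they close: fully open they stand 13 mm farther back than shut.
Start: joints at [-1.32, 0.411, -0.013, 1.596, 0.006, 1.134, -0.082], TCP at [0.196, 0.594, 0.253] pointing down, gripper open.
Joint ranges: [-2.95, 2.95], [-0.29, 1.99], [-1.47, 1.44], [0.14, 2.54], [-1.03, 4.17], [0.13, 1.85], [-2.86, 2.86]. Speed limits (rad/s): [2.39, 2.39, 3.01, 3.01, 3.14, 3.14, 3.14].

INTERFACE

Orientations are given as [roll, pitch, yaw] about the fixed x, y, z axes, in that order (R = Rz(yaw) Ry(pitch) Rx(roll)).
In Python, from rig import bot gives the robot as it stands.
- The arm moves only by the tool carry_out, never from a script. Its argument "commands" is a list that holds one entry, the list of rows, each a list of 5 numbers: the shift along the tool's x, y, z as a fraction of full scale, then the turn about the tool's y as a fraction of full scale, then the opening, from -1 (shut) to 1 (fully open). In form: [[[tx, ty, tz, twist, grip], ...]]. A call has exactly 5 rows; each row is the pose to reach, as a shift and turn from the pose commanded when the call began, along the tool's axes at that moment, turning the shorter way round; what a row does not reach only later rows make up. Full scale, the value 1, is 0.2 m for a shift and 180 degrees for a turn. A row lasts 1/10 s, in which the tool goes at most 50 mm and 8.59 degrees, less where a joint would pass 70% of its speed; a pose out of reach is approached as far as the arm can. A call with a number of a shift or a turn outside -1 to 1 is refused whole. A call with a gripper value outside its range is refused whole. The fingers move at their own pace and stop on an object; "grip_force" is the grip in N (left out, the last holds). Time passes only in rows, so rows that repeat a pose let the fingers close, or fill a call up. It gives the time, the measured TCP pose, the force and the opening at its end, in the units of the state.
- bot.state(): the state, without advancing time (a new reading comes with each control period).
- bot.grab_frame(name): name is "scene" or "top" or "wrist"; returns the picture (400x640x3 uint8, red, green, blue); there is no depth.
- bot.calibration(name): a dict with "mtx" (3x3 intrinsics, pixels), "distortion" ([k1, k2, p1, p2, k3] as OpenCV has them; the pictures are not rectified), "world_from_camera" (4x4, takes a point from camera to world coordinates). Camera axes: x right, y down, z forward; pixel columns grow to the right and rows downward; lengths in m; the calibration is good to about 2 mm. A picture is of the moment at which its call begins: read the wrist's pose just before it. calibration takes no time and is no camera call; for the wrist camera it gives the pose at the moment of the call.
- bot.hand_in(): hands the job in, once; it reports no verdict.
The state is a dict: "clock": time; "joints": joint angles; "qvel": joint speeds; "joint_efforts": joint torques, N m; "ee_pos": TCP position; "eef_rot": TCP orientation; "wrist_force": force on the tool from outside, world axes, zero at the start; "moment": the same for the moment, N m; "finger_gap": finger opening in m.
Only numpy, scipy, OpenCV 4.12 (cv2) and the standard library are available. Lean on these libraries where they do the work, as an engineer would, in place of code of your own. Each camera call takes 0.05 s, during which the arm holds its last target.

TASK

Swing the open cover of the armrest marking jig up past upright and lower it gently all the way down onto its stop posts, without ever letting it drop or slam. Press lightly on it for a moment (about 10 N, never over 50 N) to be sure that it is home, then press the three keys of the control strip fully down one at a time, letting each come back up: first the round key, then the square one, then the long bar. Leave the cover shut and do not disturb the armrest pads or the screwdriver.

Things in the scene. Friction and masses are not known exactly. Their poses are not given: they have to be found in the camera images.
- jig: Marking jig fixed to the table: grey base box 260 mm (its x) by 165 mm (y from -55 to +110), 40 mm high, with a low cradle holding a black pad (pad top 80 mm up). Origin on the table surface, z up. Hinge brackets at x = -118 and +118, y = +85 mm, 115 mm high. Nothing stands under the closed cover between y = -55 mm (side of the base) and its free edge at y = -80 mm.
- stop (a point): Point midway between the tops of the two stop posts (20 mm thick, 160 mm apart along the jig's x, at jig y = -38 mm, 94 mm above the table) that carry the closed cover from below.
- cover_hinge (a point): Middle of the cover's hinge axis, which is parallel to the jig's x, at jig y = +85 mm and 100 mm above the table; it stays put.
- cover_edge (a point): Middle of the cover's free edge, at half its thickness, 165 mm from the hinge axis; moves with the cover. The cover is a flat steel-grey metal plate without handle, 200 mm along the hinge, 10 mm thick; two 6 mm ribs on its outer face, 85 mm either side of the middle, end 20 mm short of the edge; a 5 mm rubber strip inside, 40 to 90 mm from the hinge axis.
- cover (a joint): Cover angle, rad: 0 = shut, level on its posts, free edge to the jig's -y; 1.57 = upright; 2.25 = fully open against its back stop, leaning to the jig's +y, free edge 228 mm up. Weighs 0.3 to 0.5 kg. Hinge friction holds it only within about 0.12 rad of upright; elsewhere it falls hard to the side it leans to. Let go with the free edge over 3 mm above its shut height, it slams.
- strip: Grey control strip fixed to the table, 230 (its x) by 80 by 20 mm, origin under its centre. It carries three black key modules (50 by 66 by 15 mm) in a row along its x, 70 mm apart, in any order.
- key_round_top (a point): Centre of the top face of the round key, 26 mm across, grey, on a black module; 61 mm above the table when up, 11 mm above its module.
- key_round (a joint): Travel of that key in m: 0 = up, 0.007 = fully down. Spring key pressed straight down: 1.8 N to start, 6 N fully down; it counts as pressed past 0.005 and springs back.
- key_square_top (a point): Centre of the top face of the square key, 28 by 28 mm, grey, on a black module; 61 mm above the table when up, 11 mm above its module.
- key_square (a joint): Travel of that key in m: 0 = up, 0.007 = fully down. Spring key pressed straight down: 1.8 N to start, 6 N fully down; it counts as pressed past 0.005 and springs back.
- key_bar_top (a point): Centre of the top face of the long bar key, 22 by 54 mm (long side across the strip), grey, on a black module; 61 mm above the table when up, 11 mm above its module.
- key_bar (a joint): Travel of that key in m: 0 = up, 0.007 = fully down. Spring key pressed straight down: 1.8 N to start, 6 N fully down; it counts as pressed past 0.005 and springs back.
- jig_pad: The black armrest pad lying in the jig's cradle, 200 by 60 by 40 mm, loose; origin under its centre. It is to stay there.
- pad_a: Black armrest pad lying on the table, 200 by 60 by 40 mm, loose bystander; origin under its centre, long side along its x.
- pad_b: Another such pad, loose bystander.
- driver: Screwdriver with a yellow handle lying on the table, about 190 mm long, along its x; loose bystander.

How it is judged:
On the way, in this order (a step that is already met when the one before it is completed fails the run):
1. the cover lies shut on its stop posts, at rest, and the gripper presses it lightly home (over 4 N) (value of joint cover below 0.02 rad and contact force between jig and the fingers above 4 N and velocity of joint cover between -0.05 and 0.05 rad/s), for 0.2 s.
2. the round key is pressed down with the cover shut, the other keys up (value of joint key_round above 0.005 m and value of joint cover below 0.03 rad and value of joint each of key_square, key_bar below 0.002 m).
3. the square key is pressed down with the cover shut, the other keys up (value of joint key_square above 0.005 m and value of joint cover below 0.03 rad and value of joint each of key_round, key_bar below 0.002 m).
4. the bar key is pressed down with the cover shut, the other keys up (value of joint key_bar above 0.005 m and value of joint cover below 0.03 rad and value of joint each of key_round, key_square below 0.002 m).
At the end, for the whole second after the job is handed in: The cover lies shut (within 0.03 rad, 5 mm at its free edge, of its stop) and all three keys are back up (within 2 mm) (value of joint cover below 0.03 rad and value of joint each of key_round, key_square, key_bar below 0.002 m); the robot touches nothing.
It fails at once if the jig or its cover is forced: the fingers bear on it with over 50 N (contact force between jig and the fingers above 50 N).
It fails at once if the cover falls or slams (closes faster than 2 rad/s, 0.33 m/s at its free edge) (velocity of joint cover below -2 rad/s).
It fails at once if a key is pressed while the cover is open (value of joint cover above 0.06 rad and value of joint any of key_round, key_square, key_bar above 0.005 m).
It fails at once if two keys are pressed at once (value of joint each of key_round, key_square above 0.004 m or value of joint each of key_round, key_bar above 0.004 m or value of joint each of key_square, key_bar above 0.004 m).
It fails at once if an armrest pad or the screwdriver is moved by more than 3 cm (distance of any of jig_pad, pad_a, pad_b, driver from where it was at the start of the episode above 0.03 m).
It also fails if it takes over 72 s, if anything falls off the work surface, if the arm or the gripper's body presses on something with over 40 N, if the wrist force passes 120 N, or if a joint passes its speed limit or range.

## Working session

There is one attempt and no reset: what is moved stays moved. The work goes in short steps, Python scripts to look and compute and a tool call to move; the robot and the scene stay as the last step left them, time stands still between calls to the robot, and variables do not carry over. Pictures are saved under pics/ and viewed, and the job is handed in when it is done.

Besides the shell and the picture viewer there is one more tool, called as name([rows], argument=value, ...), one row to a line, values as JSON. carry_out: Moves the arm, as the interface text tells. Its arguments: {"type":"object","properties":{"commands":{"type":"array"},"grip_force":{"type":"number"}},"required":["commands"]}

```bash
ls; mkdir -p pics; python3 - <<'E'
from rig import bot
import cv2,numpy as np
s=bot.state();print(s,bot.nose_length)
for n in ["scene","top","wrist"]:
    c=bot.calibration(n);print(n,c)
    im=bot.grab_frame(n);cv2.imwrite(f"pics/{n}0.png",im[:,:,::-1])
E
```

```text
pics
{'clock': 0.0, 'joints': array([-1.3202083 ,  0.41189333, -0.01270214,  1.59705388,  0.00562148,
        1.13425644, -0.08218631]), 'qvel': array([-0.00036189,  0.00212078,  0.0001766 ,  0.0001381 ,  0.0001967 ,
        0.00132958, -0.00040496]), 'joint_efforts': array([-3.01492364e-04, -6.00626135e+01,  6.81863297e-01, -2.99421000e+01,
        1.36739181e-02,  1.04052256e-02, -1.24762988e-05]), 'ee_pos': array([0.19579175, 0.59306642, 0.25245315]), 'eef_rot': array([-1.57236591e+00, -1.34728527e-04, -3.18749503e-01]), 'wrist_force': array([-0.07240036,  0.61844677,  0.67350693]), 'moment': array([-0.06347275,  0.0019407 , -0.031534  ]), 'finger_gap': 0.08536252131941252} 0.022
scene {'mtx': array([[418.28645816,   0.        , 321.89627035],
       [  0.        , 418.28645816, 197.74724618],
       [  0.        ,   0.        ,   1.        ]]), 'distortion': array([-0.08449551,  0.        ,  0.        ,  0.        ,  0.        ]), 'world_from_camera': array([[-0.12169777,  0.82588863, -0.55054303,  1.08282361],
       [ 0.9925555 ,  0.10395334, -0.06346082,  0.02523823],
       [
[... 451 characters left out ...]
    [-0.99958035,  0.02892421, -0.00158775, -0.04440369],
       [-0.00318559, -0.16423729, -0.98641572,  1.21595999],
       [ 0.        ,  0.        ,  0.        ,  1.        ]])}
wrist {'mtx': array([[314.63878229,   0.        , 319.74800995],
       [  0.        , 314.63878229, 200.28466873],
       [  0.        ,   0.        ,   1.        ]]), 'distortion': array([0.01566401, 0.        , 0.        , 0.        , 0.        ]), 'world_from_camera': array([[ 0.31442631,  0.89841051,  0.30658546,  0.11814461],
       [ 0.94928011, -0.296952  , -0.10337688,  0.61996778],
       [-0.00183372,  0.32353989, -0.94621275,  0.37415998],
       [ 0.        ,  0.        ,  0.        ,  1.        ]])}
```

View pics/scene0.png

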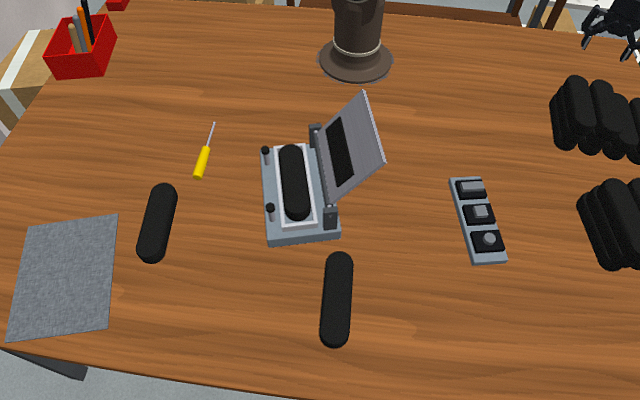

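View pics/top0.png

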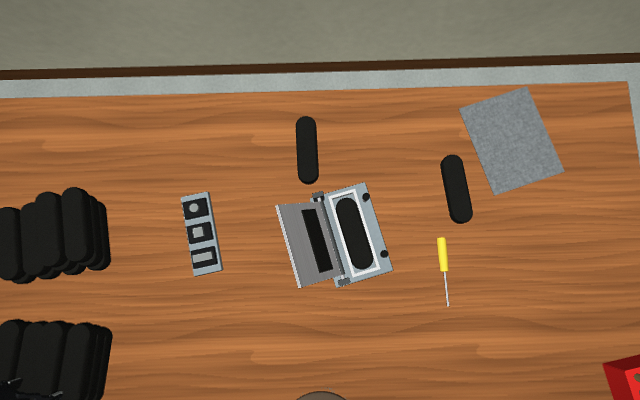

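View pics/wrist0.png

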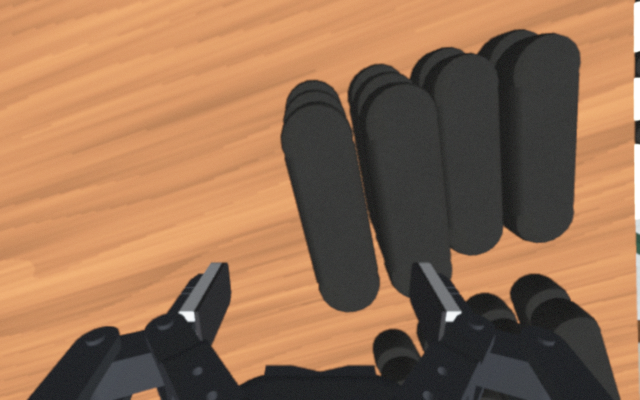

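The cover leans to world +y (left in the top view). The strip, pads and driver are visible, so next I'll zoom in to measure.

```bash
python3 - <<'E'
import cv2
t=cv2.imread('pics/top0.png')
cv2.imwrite('pics/topz.png',cv2.resize(t[175:295,265:405],None,fx=5,fy=5,interpolation=cv2.INTER_CUBIC))
cv2.imwrite('pics/topk.png',cv2.resize(t[185:285,170:230],None,fx=6,fy=6,interpolation=cv2.INTER_CUBIC))
s=cv2.imread('pics/scene0.png')
cv2.imwrite('pics/scenez.png',cv2.resize(s[85:250,255:395],None,fx=3.6,fy=3.6,interpolation=cv2.INTER_CUBIC))
E
```

```text
(no output)
```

View pics/topz.png

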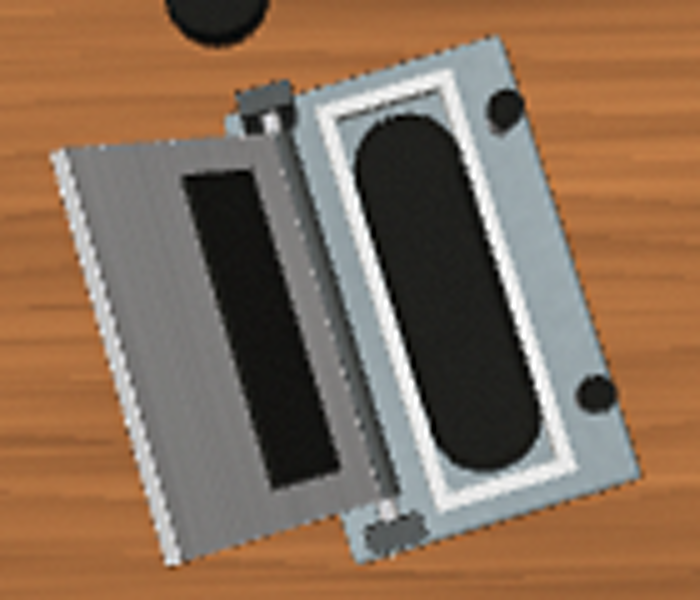

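View pics/topk.png

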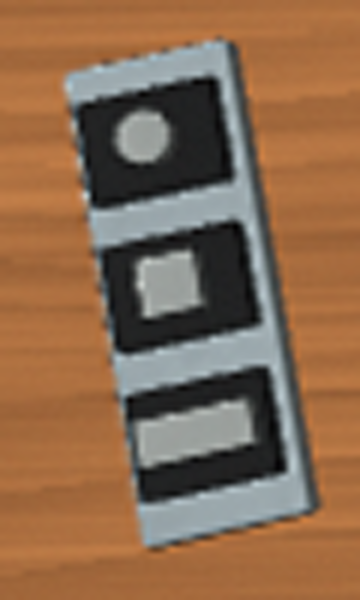

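View pics/scenez.png

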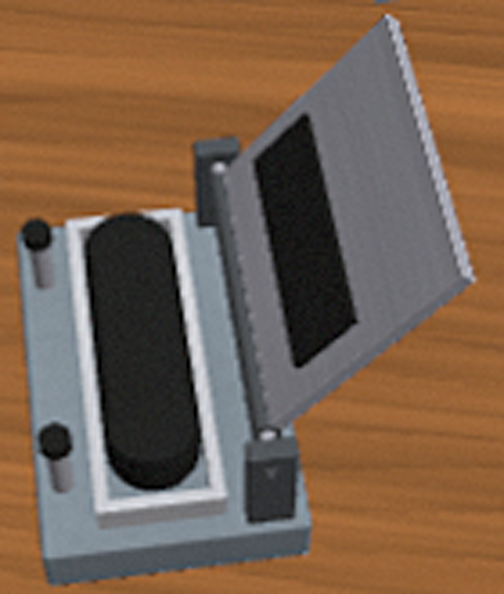

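```bash
cat > h.py <<'E'
import cv2,numpy as np
from rig import bot
def ray(n,uv,c=None):
    c=c or bot.calibration(n)
    p=cv2.undistortPoints(np.array([[uv]],float),c['mtx'],c['distortion'])[0,0]
    T=c['world_from_camera'];d=T[:3,:3]@np.array([p[0],p[1],1.]);return T[:3,3],d/np.linalg.norm(d)
def onz(n,uv,z,c=None):
    o,d=ray(n,uv,c);return o+d*(z-o[2])/d[2]
def tri(a,b):
    (o1,d1),(o2,d2)=a,b
    A=np.stack([d1,-d2],1);t=np.linalg.lstsq(A,o2-o1,rcond=None)[0]
    p,q=o1+t[0]*d1,o2+t[1]*d2
    return (p+q)/2,np.linalg.norm(p-q)
def proj(n,P,c=None):
    c=c or bot.calibration(n);T=np.linalg.inv(c['world_from_camera'])
    r,_=cv2.Rodrigues(T[:3,:3]);return cv2.projectPoints(np.array(P,float).reshape(-1,3),r,T[:3,3],c['mtx'],c['distortion'])[0][:,0]
E
python3 - <<'E'
from h import *
np.set_printoptions(precision=4,suppress=True)
t=cv2.imread('pics/top0.png');s=cv2.imread('pics/scene0.png')
def comps(im,roi,f,amin,amax):
    x0,y0,x1,y1=roi;m=f(im[y0:y1,x0:x1].astype(int)).astype(np.uint8)
    n,l,st,ce=cv2.connectedComponentsWithStats(m,connectivity=4)
    return [(st[i][4],ce[i]+[x0,y0]) for i in range(1,n) if amin<=st[i][4]<=amax]
dark=lambda a:a.max(2)<60
print('top posts',comps(t,(355,185,400,265),dark,8,80))
print('scene posts',comps(s,(258,140,280,220),dark,8,120))
grey=lambda a:(a.min(2)>125)&(np.ptp(a,axis=2)<12)
print('keys top',comps(t,(175,185,228,280),grey,30,400))
print('keys scene',comps(s,(445,170,515,270),grey,30,400))
A=(366.2,197.0);B=(384.4,253.6);A2=(265.3,149.7);B2=(270.3,207.2)
pa=onz('top',A,.094);pb=onz('top',B,.094);print('posts top@94',pa,pb,np.linalg.norm(pa-pb))
# scene posts: nearer camera = larger world x
pa2=onz('scene',B2,.094);pb2=onz('scene',A2,.094);print('scene@94',pa2,pb2)
print(tri(ray('top',A),ray('scene',B2)),tri(ray('top',B),ray('scene',A2)))
e1=tri(ray('top',(276,205.4)),ray('scene',(385,162.8)));e2=tri(ray('top',(298.4,288)),ray('scene',(363.3,90)))
print('edge inner corners',e1,e2,np.linalg.norm(e1[0]-e2[0]))
for n,u in [('r',(193.8,207.7)),('s',(198.2,232.5)),('b',(202.5,257))]:print(n,onz('top',u,.061))
E
```

```text
top posts [(np.int32(41), array([365.7073, 196.2439])), (np.int32(40), array([384.025, 253.325]))]
scene posts [(np.int32(56), array([264.7143, 149.875 ])), (np.int32(14), array([279. , 157.5])), (np.int32(70), array([269.7714, 207.5286]))]
keys top [(np.int32(53), array([193.4151, 207.4528])), (np.int32(87), array([197.5057, 231.7701])), (np.int32(140), array([201.8429, 256.6714]))]
keys scene [(np.int32(63), array([472.8571, 185.4762])), (np.int32(57), array([480.7368, 209.5439])), (np.int32(39), array([490.0513, 237.641 ]))]
posts top@94 [ 0.6228 -0.1397  0.094 ] [ 0.4709 -0.181   0.094 ] 0.15735004412984324
scene@94 [ 0.6288 -0.1361  0.094 ] [ 0.4753 -0.1776  0.094 ]
(array([ 0.624 , -0.1392,  0.086 ]), np.float64(0.0025387856353457834)) (array([ 0.471 , -0.1804,  0.0886]), np.float64(0.00250087725901241))
edge inner corners (array([0.5852, 0.0854, 0.2243]), np.float64(0.001251211887552359)) (array([0.3926, 0.0338, 0.2254]), np.float64(0.0021524716268842845)) 0.19937418672012097
r [0.6128 0.3315 0.061 ]
s [0.5442 0.3179 0.061 ]
b [0.4777 0.3048 0.061 ]
```

Numbers are consistent:
- **Posts:** 157 mm apart, given as 160.
- **Cover edge:** 199 mm long at 225 mm height.
- **Keys:** 68–70 mm spacing.
- **Jig:** yaw about 0.263 rad, origin about (0.539, -0.124).

Plan: straddle the free edge with the open jaws along jig y, push it upright, pull it over, then support it on the -y finger while lowering. First I move toward the jig and check the twist sign.

carry_out([
  [[0.19,-0.05,-0.16,-0.037,1],[0.38,-0.1,-0.32,-0.074,1],[0.57,-0.15,-0.48,-0.111,1],[0.76,-0.2,-0.64,-0.148,1],[0.95,-0.25,-0.8,-0.185,1]],
])

```text
clock: 0.65
ee_pos: [0.3251, 0.3829, 0.3029]
eef_rot: [-1.571, 0.0, 0.267]
wrist_force: [1.0, 1.4, 0.5]
finger_gap: 0.0852
```

```bash
cat >> h.py <<'E'
O=np.array([0.539,-0.124]);PSI=0.263
JX=np.array([np.cos(PSI),np.sin(PSI)]);JY=np.array([-np.sin(PSI),np.cos(PSI)])
from scipy.spatial.transform import Rotation as Ro
def where(tgt=None):
    s=bot.state();R=Ro.from_euler('xyz',s['eef_rot']).as_matrix();p=s['ee_pos'];d=p[:2]-O
    f=s['wrist_force']
    print('t %.2f pos'%s['clock'],p.round(4),'jig x %.1f y %.1f z %.1f'%(d@JX*1e3,d@JY*1e3,p[2]*1e3),'yaw %.3f'%np.arctan2(R[1,0],R[0,0]),
     'Fjig %.1f %.1f %.1f'%(f[:2]@JX,f[:2]@JY,f[2]),'gap %.1f'%(s['finger_gap']*1e3),'j7 %.2f'%s['joints'][6],'tilt',R[:,1].round(3))
    if tgt is not None: # jig mm
        w=np.r_[O+tgt[0]/1e3*JX+tgt[1]/1e3*JY,tgt[2]/1e3]
        print('world',w.round(4),'tool shift units',(R.T@(w-p)/0.2).round(3))
E
python3 -c "
from h import *
where((40,162,300))
print([ (n,onz('scene',u,.061).round(4)) for n,u in [('b',(472.9,185.5)),('s',(480.7,209.5)),('r',(490,237.6))]])"
```

```text
t 0.65 pos [0.3251 0.3829 0.3029] jig x -74.7 y 545.1 z 302.9 yaw 0.267 Fjig 1.4 1.1 0.5 gap 85.2 j7 0.87 tilt [-0. -0. -1.]
world [0.5355 0.0428 0.3   ] tool shift units [ 0.565  0.015 -1.918]
[('b', array([0.4926, 0.3072, 0.061 ])), ('s', array([0.5568, 0.3196, 0.061 ])), ('r', array([0.6262, 0.3337, 0.061 ]))]
```

carry_out([
  [[0.06,0,-0.2,0.001,1],[0.12,0,-0.4,0.001,1],[0.17,0,-0.6,0.001,1],[0.23,0,-0.8,0.001,1],[0.28,0,-0.99,0.001,1]],
])

```text
clock: 1.15
ee_pos: [0.4306, 0.2063, 0.3027]
eef_rot: [-1.571, -0.0, 0.259]
wrist_force: [0.0, 0.2, 0.4]
finger_gap: 0.0854
```

```bash
python3 -c "
from h import *
where((40,162,300))
c=bot.calibration('wrist');im=bot.grab_frame('wrist');cv2.imwrite('pics/w1.png',im[:,:,::-1])
print(c['world_from_camera'].tolist())"
```

```text
t 1.15 pos [0.4306 0.2063 0.3027] jig x -18.8 y 347.1 z 302.7 yaw 0.259 Fjig 0.1 0.2 0.4 gap 85.4 j7 1.30 tilt [ 0.  0. -1.]
world [0.5355 0.0428 0.3   ] tool shift units [ 0.298  0.013 -0.924]
[[-0.2548838881171806, 0.9149693208724594, 0.3128343738153719, 0.35142263782631583], [0.9669716044439722, 0.24129237459846165, 0.08212128932063081, 0.18548796229659867], [-0.0003460885950655517, 0.32343334989271433, -0.9462508908317383, 0.42428426231374766], [0.0, 0.0, 0.0, 1.0]]
```

View pics/w1.png

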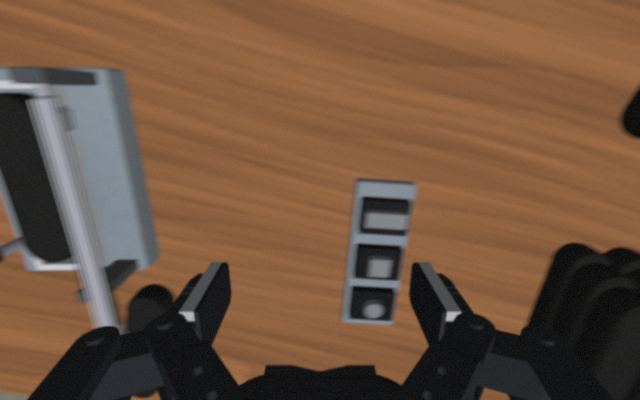

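```bash
python3 -c "
from h import *
c=bot.calibration('wrist')
im=cv2.imread('pics/w1.png').astype(int)
x0,y0=340,175;r=im[y0:330,x0:425];m=((r.min(2)>105)&(np.ptp(r,axis=2)<14)).astype(np.uint8)
n,l,st,ce=cv2.connectedComponentsWithStats(m,connectivity=4)
for i in range(1,n):
  if st[i][4]>60: u=ce[i]+[x0,y0];print(st[i],u,onz('wrist',tuple(u),.061,c).round(4))
for u in [(373,310),(380,266),(386,219)]:print(onz('wrist',u,.061,c).round(4))
"
```

```text
[  3   8  17 139 349] [350.28080229 252.17765043] [0.534  0.2655 0.061 ]
[ 27  39  42  15 556] [387.42266187 220.95683453] [0.4806 0.2982 0.061 ]
[ 30  85  19  17 278] [379.39928058 268.11870504] [0.547  0.3091 0.061 ]
[ 26 130  15  13 150] [373.40666667 310.65333333] [0.613  0.3216 0.061 ]
[0.6121 0.3208 0.061 ]
[0.5438 0.3089 0.061 ]
[0.4785 0.2957 0.061 ]
```

carry_out([
  [[0.06,0,-0.19,-0.001,1],[0.12,0,-0.38,-0.001,1],[0.18,0,-0.57,-0.001,1],[0.24,0,-0.76,-0.001,1],[0.3,0,-0.92,-0.001,1]],
])

```text
clock: 1.7
ee_pos: [0.5356, 0.0438, 0.3026]
eef_rot: [-1.571, 0.0, 0.262]
wrist_force: [0.4, 0.7, 0.7]
finger_gap: 0.0857
```

```bash
python3 -c "
from h import *
where((40,162,222))
for n in ['wrist','scene','top']:
  c=bot.calibration(n);im=bot.grab_frame(n);cv2.imwrite('pics/%s2.png'%n,im[:,:,::-1])
  if n=='wrist': np.save('w2.npy',c['world_from_camera'])
"
```

```text
t 1.70 pos [0.5356 0.0438 0.3026] jig x 40.4 y 162.9 z 302.6 yaw 0.262 Fjig 0.6 0.5 0.7 gap 85.7 j7 1.73 tilt [ 0. -0. -1.]
world [0.5355 0.0428 0.222 ] tool shift units [-0.002  0.403 -0.004]
```

View pics/wrist2.png

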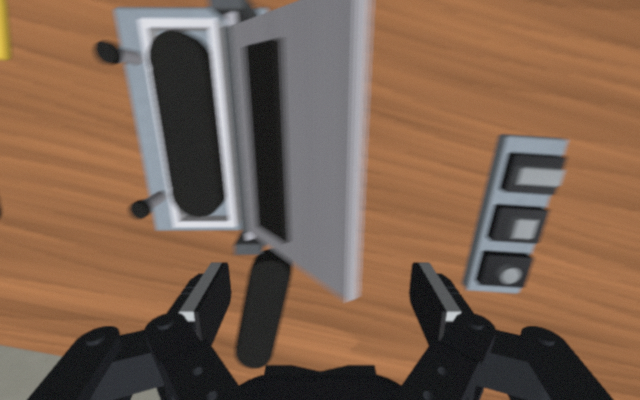

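View pics/scene2.png

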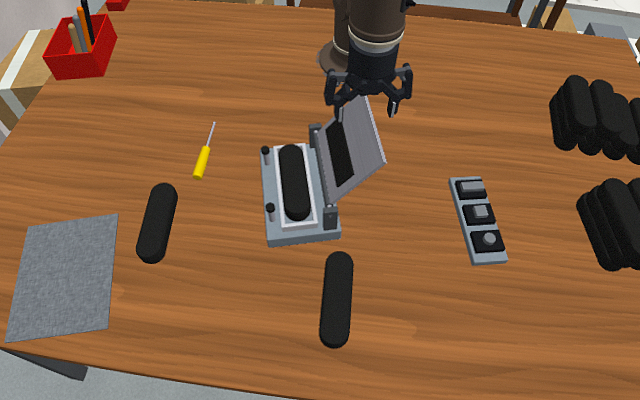

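```bash
python3 -c "
from h import *
c=bot.calibration('wrist');c['world_from_camera']=np.load('w2.npy')
J=lambda p:((p[:2]-O)@JX*1e3,(p[:2]-O)@JY*1e3)
for n,u in [('r',(511,275)),('s',(525,229)),('b',(540,177))]:print(n,onz('wrist',u,.061,c).round(4))
for u,uo in [((141,208),(366.2,197.0)),((107,51.5),(384.4,253.6))]:
  p=onz('wrist',u,.094,c);print('post',p.round(4),J(p),tri(ray('wrist',u,c),ray('top',uo)))
print('edge outer',[ (p:=tri(ray('wrist',(359,293),c),ray('top',(276,205.4)))),J(p[0]),tri(ray('wrist',(359,293),c),ray('scene',(385,162.8)))])
print('brackets', proj('wrist',[np.r_[O+.118*JX+.085*JY,.115],np.r_[O-.118*JX+.085*JY,.115]],c), proj('top',[np.r_[O+.118*JX+.085*JY,.115],np.r_[O-.118*JX+.085*JY,.115]]))
"
```

```text
r [0.6121 0.3247 0.061 ]
s [0.5471 0.3121 0.061 ]
b [0.4815 0.2982 0.061 ]
post [ 0.6256 -0.1383  0.094 ] (np.float64(79.93933028787099), np.float64(-36.37585772482033)) (array([ 0.62378975, -0.13867668,  0.09517573]), np.float64(0.003081980835090834))
post [ 0.4737 -0.1813  0.094 ] (np.float64(-77.99020352450995), np.float64(-38.380706159703685)) (array([ 0.47226696, -0.18086113,  0.09473102]), np.float64(0.0027264184750491237))
edge outer [(array([0.58441971, 0.08548173, 0.22670492]), np.float64(0.0021695430216341974)), (np.float64(98.31868842017771), np.float64(190.4704234748106)), (array([0.58529882, 0.086545  , 0.22478595]), np.float64(0.001122137109157448))]
brackets [[248.81241392 247.0511454 ]
 [227.27284108  -3.48272203]] [[317.85241615 193.95449053]
 [344.09364801 281.30942241]]
```

```bash
python3 - <<'E'
import cv2
t=cv2.imread('pics/scene2.png')
cv2.imwrite('pics/k2.png',cv2.resize(t[170:270,440:515],None,fx=5,fy=5,interpolation=cv2.INTER_CUBIC))
E
```

```text
(no output)
```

View pics/k2.png

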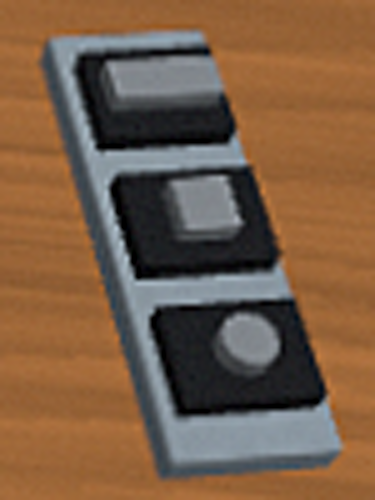

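Jig pose confirmed from three views within 2–3 mm. Descending to straddle the edge.

carry_out([
  [[0,0.1,0,0,1],[0,0.2,0,0,1],[0,0.3,0,0,1],[0,0.41,0,0,1],[0,0.41,0,0,1]],
])

```text
clock: 2.35
ee_pos: [0.5327, 0.0471, 0.218]
eef_rot: [-1.57, 0.005, 0.264]
wrist_force: [0.4, 0.3, 0.3]
finger_gap: 0.0856
```

```bash
python3 -c "
from h import *
where()
for th in [2.25,2.1,1.95,1.8,1.7,1.6,1.55]:
  y=85-165*np.cos(th)+5*np.sin(th); z=100+165*np.sin(th)+5*np.cos(th)
  print(th,'outer corner y %.1f z %.1f hand y %.1f'%(y,z,y-42.5))
"
```

```text
t 2.35 pos [0.5327 0.0471 0.218 ] jig x 38.4 y 166.9 z 218.0 yaw 0.264 Fjig 0.4 0.2 0.3 gap 85.6 j7 1.76 tilt [-0.005 -0.    -1.   ]
2.25 outer corner y 192.5 z 225.2 hand y 150.0
2.1 outer corner y 172.6 z 239.9 hand y 130.1
1.95 outer corner y 150.7 z 251.4 hand y 108.2
1.8 outer corner y 127.4 z 259.5 hand y 84.9
1.7 outer corner y 111.2 z 263.0 hand y 68.7
1.6 outer corner y 94.8 z 264.8 hand y 52.3
1.55 outer corner y 86.6 z 265.1 hand y 44.1
```

carry_out([
  [[0,0,-0.04,0,1],[0,-0.02,-0.08,0,1],[0,-0.05,-0.12,0,1],[0,-0.08,-0.16,0,1],[0,-0.1,-0.2,0,1]],
])

```text
clock: 2.85
ee_pos: [0.5461, 0.0063, 0.2421]
eef_rot: [-1.571, -0.002, 0.262]
wrist_force: [-0.7, 2.3, 1.7]
finger_gap: 0.0854
```

```bash
python3 -c "
from h import *
where((40,85,250))
im=bot.grab_frame('scene');cv2.imwrite('pics/s3.png',cv2.resize(im[60:260,220:470,::-1],None,fx=3,fy=3))
"
```

```text
t 2.85 pos [0.5461 0.0063 0.2421] jig x 40.7 y 124.0 z 242.1 yaw 0.262 Fjig -0.1 2.4 1.7 gap 85.4 j7 1.83 tilt [ 0.002  0.001 -1.   ]
world [ 0.5555 -0.0315  0.25  ] tool shift units [-0.003 -0.04  -0.195]
```

View pics/s3.png

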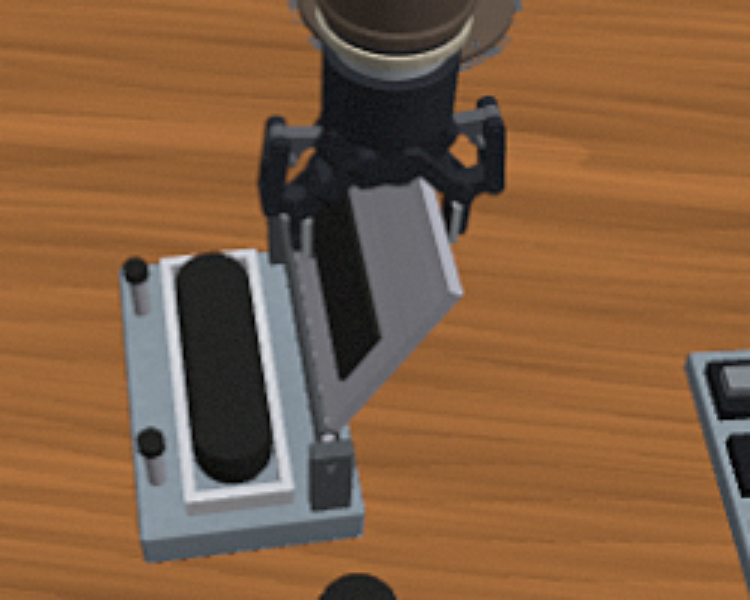

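The cover is lifting on the +y finger with a light 2.4 N. I continue along the arc.

carry_out([
  [[0,-0.02,-0.04,0,1],[0,-0.035,-0.08,0,1],[0,-0.05,-0.12,0,1],[0,-0.06,-0.16,0,1],[0,-0.07,-0.2,0,1]],
])

```text
clock: 3.4
ee_pos: [0.5559, -0.0325, 0.2546]
eef_rot: [-1.571, 0.0, 0.262]
wrist_force: [-0.2, 1.1, 0.5]
finger_gap: 0.0853
```

carry_out([
  [[0,-0.005,-0.03,0,1],[0,-0.01,-0.06,0,1],[0,-0.015,-0.09,0,1],[0,-0.02,-0.12,0,1],[0,-0.02,-0.14,0,1]],
])

```text
clock: 3.9
ee_pos: [0.5632, -0.0594, 0.2587]
eef_rot: [-1.571, 0.0, 0.262]
wrist_force: [0.3, -0.1, -0.0]
finger_gap: 0.0854
```

```bash
python3 -c "
from h import *
where((40,52,258))
im=bot.grab_frame('scene');cv2.imwrite('pics/s4.png',cv2.resize(im[60:260,220:470,::-1],None,fx=3,fy=3))
"
```

```text
t 3.90 pos [ 0.5632 -0.0594  0.2587] jig x 40.1 y 56.1 z 258.7 yaw 0.262 Fjig 0.2 -0.2 -0.0 gap 85.4 j7 1.96 tilt [ 0. -0. -1.]
world [ 0.5641 -0.0634  0.258 ] tool shift units [-0.001  0.003 -0.02 ]
```

View pics/s4.png

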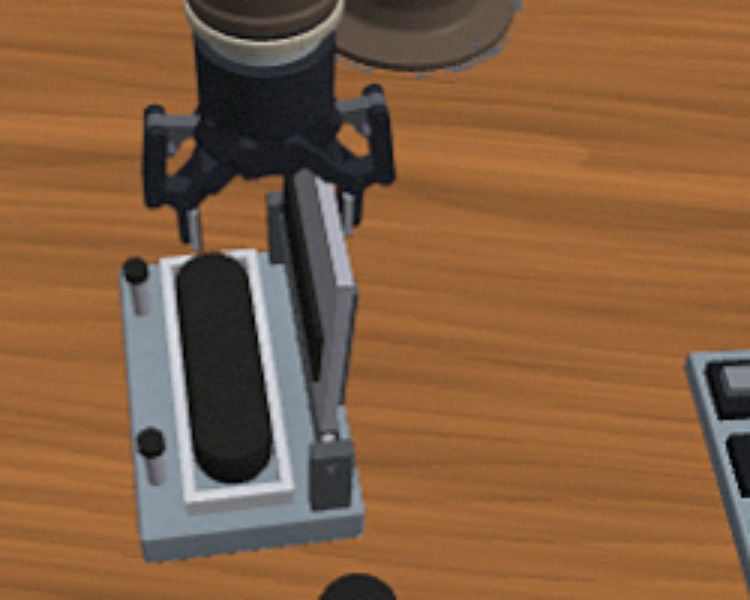

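The cover is near upright, at about 1.6 rad by the hand position, with contact force around 0 so the hinge friction holds it. I nudge it slightly further, then centre the hand on the plate and close to a narrow gap.

carry_out([
  [[0,0,-0.02,0,1],[0,0,-0.02,0,1],[0,0,0.02,0,1],[0,0,0.09,0,1],[0,0,0.17,0,1]],
])

```text
clock: 4.45
ee_pos: [0.5538, -0.0244, 0.2585]
eef_rot: [-1.57, 0.0, 0.263]
wrist_force: [0.5, 0.1, 0.0]
finger_gap: 0.0856
```

carry_out([
  [[0,0,0,0,0.6],[0,0,0,0,0.2],[0,0,0,0,-0.1],[0,0,0,0,-0.3],[0,0,0,0,-0.3]],
], grip_force=20)

```text
clock: 4.95
ee_pos: [0.5543, -0.0264, 0.2586]
eef_rot: [-1.571, 0.0, 0.261]
wrist_force: [-0.3, -0.8, -0.7]
finger_gap: 0.03
```

```bash
python3 -c "
from h import *
where((40,52,258))
im=bot.grab_frame('scene');cv2.imwrite('pics/s5.png',cv2.resize(im[60:260,220:470,::-1],None,fx=3,fy=3))
im=bot.grab_frame('wrist');cv2.imwrite('pics/w5.png',im[:,:,::-1])
"
```

```text
t 4.95 pos [ 0.5543 -0.0264  0.2586] jig x 40.2 y 90.3 z 258.6 yaw 0.261 Fjig -0.4 -0.7 -0.7 gap 30.0 j7 1.90 tilt [ 0. -0. -1.]
world [ 0.5641 -0.0634  0.258 ] tool shift units [-0.     0.003 -0.191]
```

View pics/s5.png

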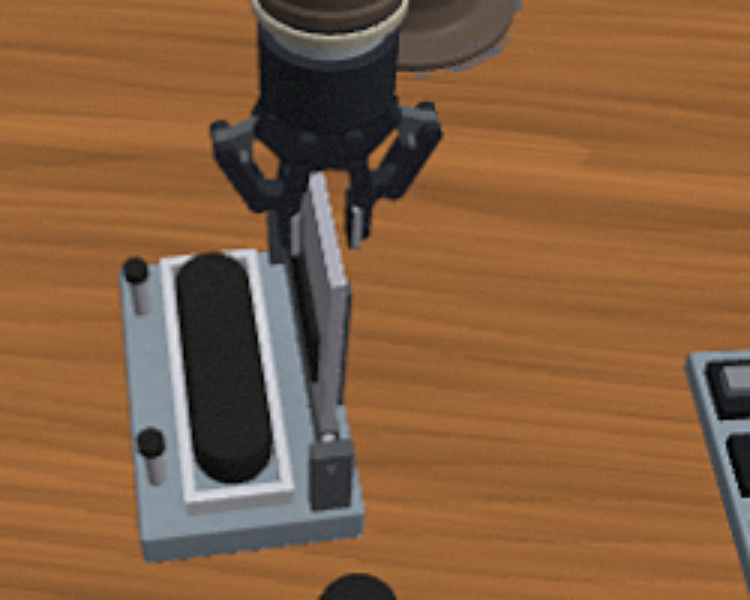

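View pics/w5.png

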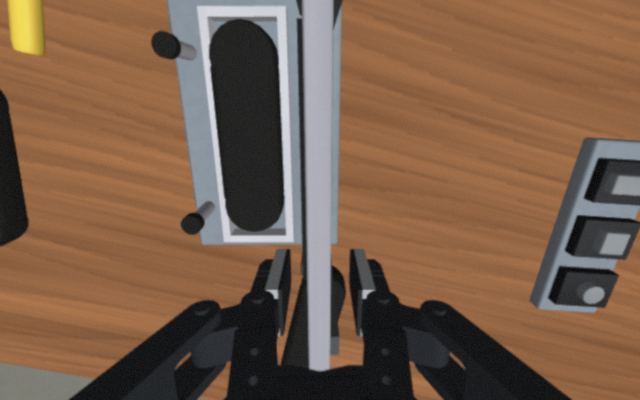

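Plate upright and centred between the fingers (edge at columns 305–330, pads at 290/350). I narrow the gap and pull it past upright slowly.

carry_out([
  [[0,-0.02,0,0,-0.48],[0,-0.02,-0.02,0,-0.48],[0,-0.02,-0.05,0,-0.48],[0,-0.02,-0.08,0,-0.48],[0,-0.02,-0.11,0,-0.48]],
])

```text
clock: 5.55
ee_pos: [0.5601, -0.0478, 0.2626]
eef_rot: [-1.571, 0.0, 0.262]
wrist_force: [-0.1, -0.3, -0.6]
finger_gap: 0.0222
```

carry_out([
  [[0,0,-0.03,0,-0.48],[0,0,-0.06,0,-0.48],[0,0,-0.09,0,-0.48],[0,0.01,-0.12,0,-0.48],[0,0.01,-0.13,0,-0.48]],
])

```text
clock: 6.05
ee_pos: [0.5667, -0.0732, 0.2603]
eef_rot: [-1.571, 0.0, 0.261]
wrist_force: [0.6, -0.1, 0.1]
finger_gap: 0.0223
```

```bash
python3 -c "
from h import *
where((40,52,258))
im=bot.grab_frame('scene');cv2.imwrite('pics/s6.png',cv2.resize(im[60:260,220:470,::-1],None,fx=3,fy=3))
im=bot.grab_frame('wrist');cv2.imwrite('pics/w6.png',im[:,:,::-1])
"
```

```text
t 6.05 pos [ 0.5667 -0.0732  0.2603] jig x 40.0 y 41.9 z 260.3 yaw 0.261 Fjig 0.6 -0.3 0.1 gap 22.3 j7 1.99 tilt [-0. -0. -1.]
world [ 0.5641 -0.0634  0.258 ] tool shift units [0.    0.011 0.051]
```

View pics/s6.png

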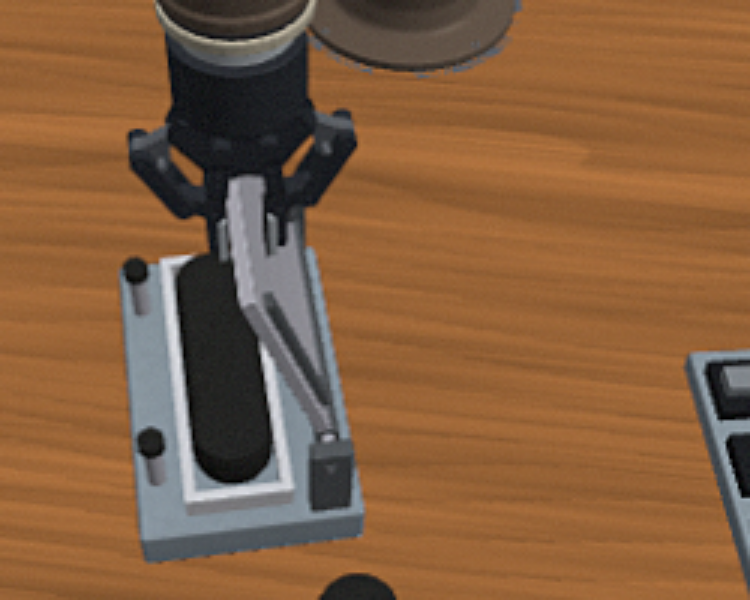

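View pics/w6.png

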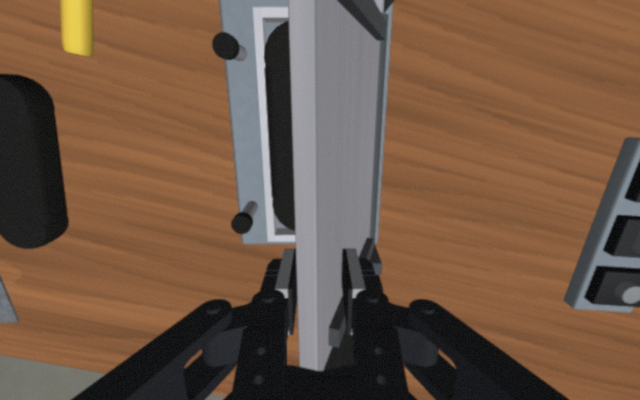

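The cover now leans on the -y finger at about 1.27 rad. I open the jaws step by step while shifting the hand +y so the -y finger stays put.

carry_out([
  [[0,0,0.01,0,-0.4],[0,0.005,0.02,0,-0.3],[0,0.01,0.03,0,-0.2],[0,0.015,0.04,0,-0.1],[0,0.02,0.05,0,0]],
])

```text
clock: 6.65
ee_pos: [0.5641, -0.0622, 0.2566]
eef_rot: [-1.571, -0.0, 0.263]
wrist_force: [-0.0, -0.1, 1.3]
finger_gap: 0.0428
```

```bash
python3 -c "
from h import *
where()
"
```

```text
t 6.65 pos [ 0.5641 -0.0622  0.2566] jig x 40.3 y 53.2 z 256.6 yaw 0.263 Fjig -0.1 -0.1 1.3 gap 42.8 j7 1.97 tilt [ 0.  0. -1.]
```

carry_out([
  [[0,0,0.01,0,0.1],[0,0.005,0.02,0,0.2],[0,0.01,0.03,0,0.3],[0,0.015,0.04,0,0.4],[0,0.02,0.05,0,0.5]],
])

```text
clock: 7.15
ee_pos: [0.5615, -0.0527, 0.2525]
eef_rot: [-1.571, 0.0, 0.262]
wrist_force: [0.2, -0.9, 1.1]
finger_gap: 0.0642
```

carry_out([
  [[0,0,0.01,0,0.6],[0,0.005,0.02,0,0.7],[0,0.01,0.03,0,0.8],[0,0.015,0.04,0,0.9],[0,0.02,0.05,0,1]],
])

```text
clock: 7.65
ee_pos: [0.5589, -0.043, 0.2485]
eef_rot: [-1.571, -0.0, 0.262]
wrist_force: [0.9, -1.2, 1.2]
finger_gap: 0.0849
```

```bash
python3 -c "
from h import *
where((40,52,258))
im=bot.grab_frame('scene');cv2.imwrite('pics/s7.png',cv2.resize(im[60:260,220:470,::-1],None,fx=3,fy=3))
im=bot.grab_frame('wrist');cv2.imwrite('pics/w7.png',im[:,:,::-1])
"
```

```text
t 7.65 pos [ 0.5589 -0.043   0.2485] jig x 40.3 y 73.0 z 248.5 yaw 0.262 Fjig 0.5 -1.4 1.2 gap 84.9 j7 1.93 tilt [ 0. -0. -1.]
world [ 0.5641 -0.0634  0.258 ] tool shift units [-0.001 -0.047 -0.105]
```

View pics/s7.png

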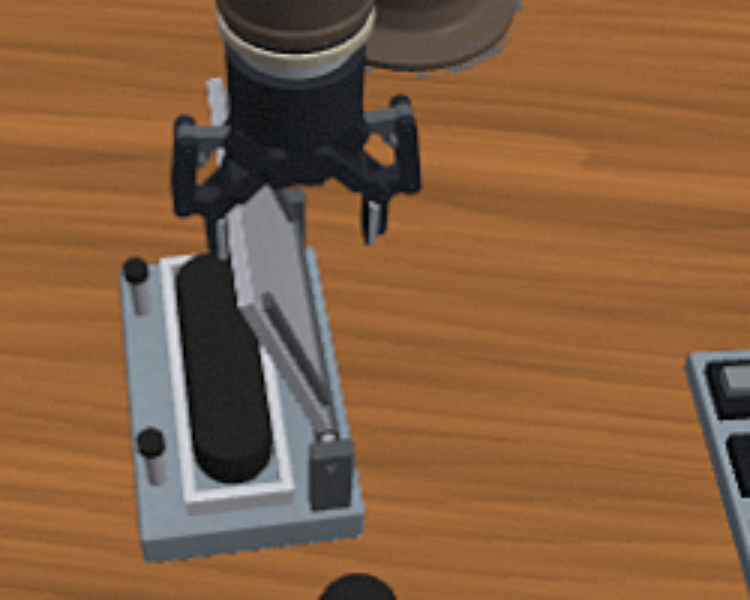

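View pics/w7.png

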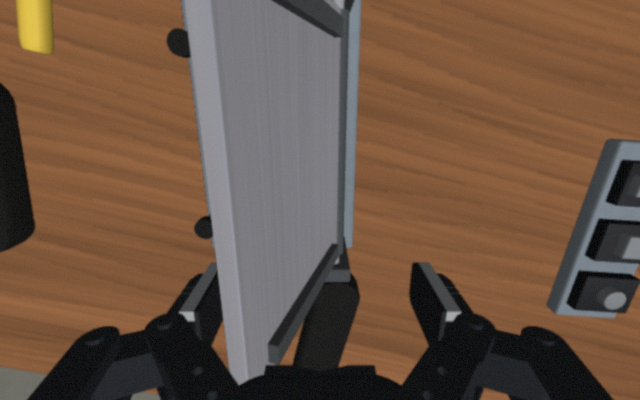

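carry_out([
  [[0.01,0.01,-0.04,0,1],[0.02,0.025,-0.08,0,1],[0.03,0.045,-0.12,0,1],[0.04,0.065,-0.16,0,1],[0.05,0.09,-0.195,0,1]],
])

```text
clock: 8.25
ee_pos: [0.579, -0.0795, 0.2301]
eef_rot: [-1.571, 0.0, 0.261]
wrist_force: [-0.7, -1.4, -0.2]
finger_gap: 0.0855
```

```bash
cat > pv.py <<'E'
from h import *
# pivot: pad face at local z=-42.5, finger block z in [-57,-42.5], x +-11 (tool frame). keep the foremost (+jig y) point of that block at jig y = e
def hand(psi,e,xc):
    # psi = clockwise yaw turn; tool z -> (sin,cos), tool x -> (cos,-sin) in jig
    c,s=np.cos(psi),np.sin(psi)
    pts=[(x,z) for x in(-11,11) for z in (-57,-42.5)]
    ym=max(-x*s+z*c for x,z in pts)
    hy=e-ym; hx=xc-( -49.7*s)   # block centre at xc
    return hx,hy
if __name__=='__main__':
    import sys
    where()
    e=float(sys.argv[1])
    for d in range(0,91,8): print(d,[round(v,1) for v in hand(np.radians(d),e,50)])
E
python3 pv.py -8.4
```

```text
t 8.25 pos [ 0.579  -0.0795  0.2301] jig x 50.2 y 32.5 z 230.1 yaw 0.261 Fjig -1.0 -1.2 -0.2 gap 85.5 j7 2.02 tilt [-0. -0. -1.]
0 [np.float64(50.0), np.float64(34.1)]
8 [np.float64(56.9), np.float64(32.2)]
16 [np.float64(63.7), np.float64(29.4)]
24 [np.float64(70.2), np.float64(26.0)]
32 [np.float64(76.3), np.float64(21.8)]
40 [np.float64(81.9), np.float64(17.1)]
48 [np.float64(86.9), np.float64(11.9)]
56 [np.float64(91.2), np.float64(6.2)]
64 [np.float64(94.7), np.float64(0.3)]
72 [np.float64(97.3), np.float64(-5.7)]
80 [np.float64(98.9), np.float64(-11.9)]
88 [np.float64(99.7), np.float64(-17.9)]
```

Pivot the hand 90° about the supporting finger so the other finger swings out past the plate's side.

carry_out([
  [[0.035,0,-0.01,0.044,1],[0.068,0,-0.023,0.088,1],[0.1,0,-0.04,0.133,1],[0.13,0,-0.06,0.177,1],[0.16,0,-0.085,0.222,1]],
])

```text
clock: 8.75
ee_pos: [0.6142, -0.0873, 0.2301]
eef_rot: [-1.572, 0.0, -0.441]
wrist_force: [-0.1, -1.2, -0.2]
finger_gap: 0.0855
```

```bash
python3 -c "
from h import *
from pv import hand
where()
# from psi=40 : shifts in tool axes at psi=40
a=np.radians(40);tx=np.array([np.cos(a),-np.sin(a)]);tz=np.array([np.sin(a),np.cos(a)])
h0=np.array(hand(a,-10,50))
for d in (48,56,64,72,80,88,90):
  v=np.array(hand(np.radians(d),-10,50))-h0;print(d,(v@tx/200).round(3),(v@tz/200).round(3),((d-40)/180))
im=bot.grab_frame('scene');cv2.imwrite('pics/s8.png',cv2.resize(im[60:260,220:470,::-1],None,fx=3,fy=3))
im=bot.grab_frame('wrist');cv2.imwrite('pics/w8.png',im[:,:,::-1])
"
```

```text
t 8.75 pos [ 0.6142 -0.0873  0.2301] jig x 82.2 y 15.9 z 230.1 yaw -0.441 Fjig -0.4 -1.2 -0.2 gap 85.5 j7 1.40 tilt [-0.001 -0.001 -1.   ]
48 0.036 -0.004 0.044444444444444446
56 0.07 -0.012 0.08888888888888889
64 0.103 -0.023 0.13333333333333333
72 0.132 -0.038 0.17777777777777778
80 0.158 -0.056 0.2222222222222222
88 0.18 -0.077 0.26666666666666666
90 0.185 -0.083 0.2777777777777778
```

View pics/s8.png

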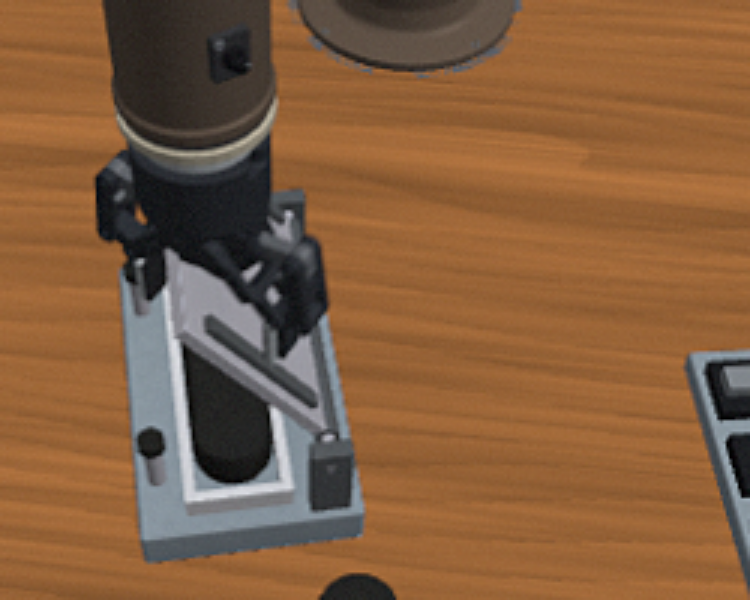

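View pics/w8.png

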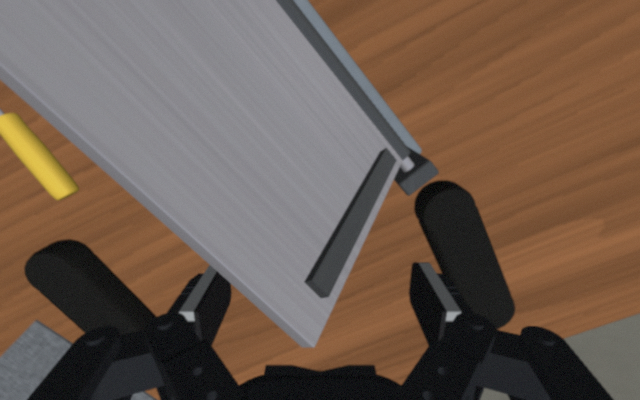

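carry_out([
  [[0.036,0,-0.004,0.044,1],[0.07,0,-0.012,0.089,1],[0.103,0,-0.023,0.133,1],[0.132,0,-0.038,0.178,1],[0.158,0,-0.056,0.222,1]],
])

```text
clock: 9.35
ee_pos: [0.6377, -0.1106, 0.2303]
eef_rot: [-1.572, -0.0, -1.134]
wrist_force: [-1.0, -2.4, -0.4]
finger_gap: 0.0852
```

```bash
python3 -c "
from h import *
from pv import hand
where()
im=bot.grab_frame('scene');cv2.imwrite('pics/s9.png',cv2.resize(im[60:260,220:470,::-1],None,fx=3,fy=3))
im=bot.grab_frame('wrist');cv2.imwrite('pics/w9.png',im[:,:,::-1])
"
```

```text
t 9.35 pos [ 0.6377 -0.1106  0.2303] jig x 98.8 y -12.7 z 230.3 yaw -1.134 Fjig -1.5 -2.0 -0.4 gap 85.2 j7 0.83 tilt [-0.001 -0.    -1.   ]
```

View pics/s9.png

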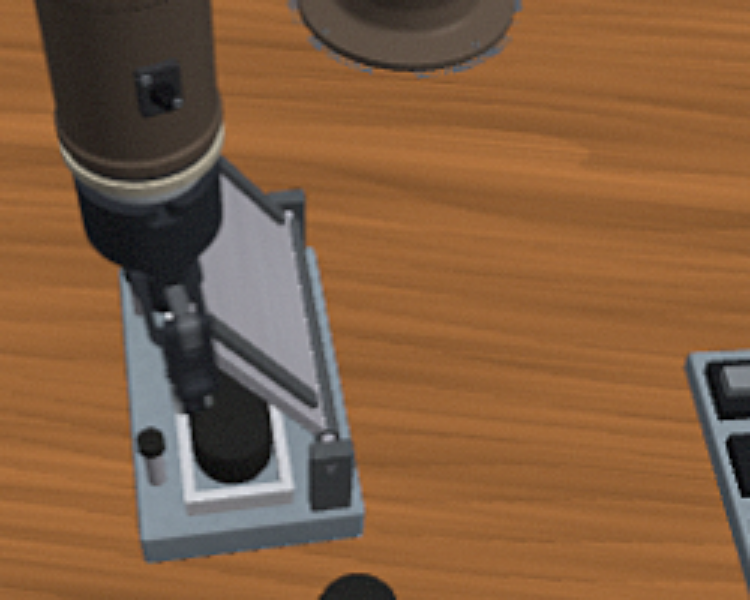

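View pics/w9.png

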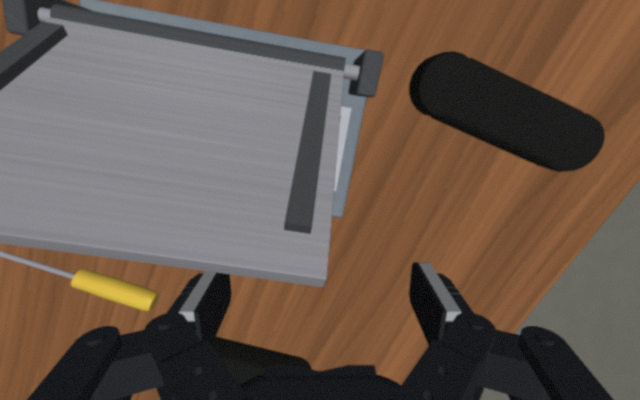

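carry_out([
  [[0.02,0,0,0.03,1],[0.038,0,-0.002,0.056,1],[0.038,0,-0.002,0.056,1],[0.038,0,-0.002,0.056,1],[0.038,0,-0.002,0.056,1]],
])

```text
clock: 9.95
ee_pos: [0.6406, -0.1168, 0.2306]
eef_rot: [-1.571, 0.0, -1.304]
wrist_force: [-2.1, -2.4, 0.7]
finger_gap: 0.0855
```

```bash
python3 -c "
from h import *
where()
e=lambda th:(85-165*np.cos(th)-5*np.sin(th),100+165*np.sin(th)-5*np.cos(th))
for th in np.arange(1.05,-.01,-.1): print(round(th,2),[round(v,1) for v in e(th)])
im=bot.grab_frame('wrist');cv2.imwrite('pics/w10.png',im[:,:,::-1])
"
```

```text
t 9.95 pos [ 0.6406 -0.1168  0.2306] jig x 99.9 y -19.5 z 230.6 yaw -1.304 Fjig -2.6 -1.8 0.7 gap 85.5 j7 0.69 tilt [-0.  0. -1.]
1.05 [np.float64(-1.4), np.float64(240.6)]
0.95 [np.float64(-15.0), np.float64(231.3)]
0.85 [np.float64(-27.7), np.float64(220.7)]
0.75 [np.float64(-39.1), np.float64(208.8)]
0.65 [np.float64(-49.4), np.float64(195.9)]
0.55 [np.float64(-58.3), np.float64(182.0)]
0.45 [np.float64(-65.7), np.float64(167.3)]
0.35 [np.float64(-71.7), np.float64(151.9)]
0.25 [np.float64(-76.1), np.float64(136.0)]
0.15 [np.float64(-78.9), np.float64(119.7)]
0.05 [np.float64(-80.0), np.float64(103.3)]
```

View pics/w10.png

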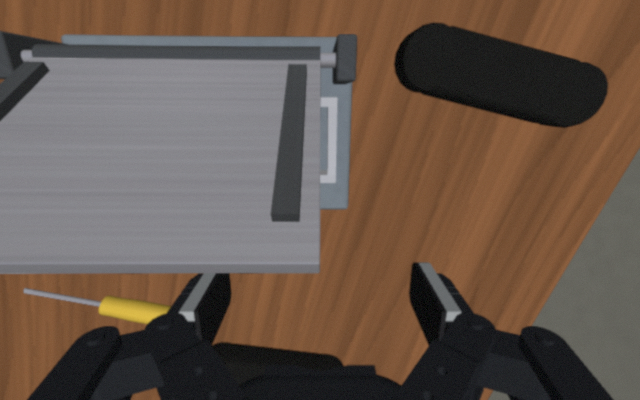

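Hand aligned along the edge with the cover resting on the finger side. Now I lower along the arc, building up a light inward push so friction carries it.

carry_out([
  [[0.017,0.013,0,0,1],[0.035,0.027,0,0,1],[0.053,0.043,0,0,1],[0.072,0.059,0,0,1],[0.091,0.077,0,0,1]],
])

```text
clock: 10.5
ee_pos: [0.6458, -0.1349, 0.2149]
eef_rot: [-1.57, -0.0, -1.308]
wrist_force: [0.4, -2.4, 0.2]
finger_gap: 0.0852
```

```bash
python3 -c "
from h import *
where()
im=bot.grab_frame('wrist');cv2.imwrite('pics/w11.png',im[:,:,::-1])
"
```

```text
t 10.50 pos [ 0.6458 -0.1349  0.2149] jig x 100.3 y -38.3 z 214.9 yaw -1.308 Fjig -0.2 -2.4 0.2 gap 85.2 j7 0.72 tilt [ 0. -0. -1.]
```

View pics/w11.png

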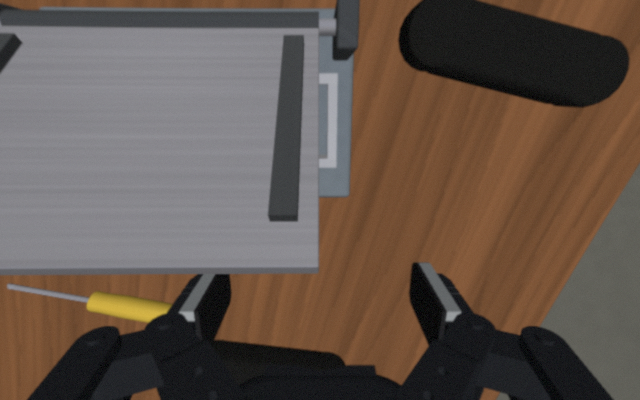

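```bash
cat > th.py <<'E'
from h import *
def theta(uv,c):
    o,d=ray('wrist',uv,c)
    n=np.r_[JX,0];t=(.1-((o-np.r_[O,0])@n))/(d@n);p=o+t*d
    y=(p[:2]-O)@JY*1e3;z=p[2]*1e3
    a=np.arctan2(z-100,85-y);return round(y,1),round(z,1),'r',round(np.hypot(z-100,85-y),1),'theta',round(a+.03,3)
E
python3 -c "
from th import *
print(theta((319,273),bot.calibration('wrist')))"
```

```text
(np.float64(-183.3), np.float64(-29.9), 'r', np.float64(298.1), 'theta', np.float64(-0.421))
```

```bash
cat > th.py <<'E'
from h import *
def theta(uv,c):
    o,d=ray('wrist',uv,c)
    oy,oz=(o[:2]-O)@JY-.085,o[2]-.1;dy,dz=d[:2]@JY,d[2]
    r=np.roots([dy*dy+dz*dz,2*(oy*dy+oz*dz),oy*oy+oz*oz-.16508**2]);r=r[np.isreal(r)].real
    out=[]
    for t in r:
        p=o+t*d;y=(p[:2]-O)@JY*1e3;z=p[2]*1e3;out.append(('x %.1f y %.1f z %.1f'%((p[:2]-O)@JX*1e3,y,z),'th %.3f'%(np.arctan2(z-100,85-y)+.03)))
    return out
E
python3 -c "
from th import *
print(theta((319,273),bot.calibration('wrist')))"
```

```text
[('x 100.8 y -73.4 z 146.5', 'th 0.316'), ('x 101.1 y -26.5 z 221.7', 'th 0.859')]
```

Cover at 0.86 rad by the ray–cylinder check (x 101 mm, expected 100). Continuing with some added inward push.

carry_out([
  [[0.016,0.018,0,0,1],[0.033,0.037,0,0,1],[0.05,0.056,0,0,1],[0.066,0.076,0,0,1],[0.08,0.096,0,0,1]],
])

```text
clock: 11.05
ee_pos: [0.65, -0.1509, 0.196]
eef_rot: [-1.57, -0.001, -1.309]
wrist_force: [2.5, -4.7, 3.3]
finger_gap: 0.0854
```

```bash
python3 -c "
from h import *
where()
im=bot.grab_frame('wrist');cv2.imwrite('pics/w12.png',im[:,:,::-1])
"
```

```text
t 11.05 pos [ 0.65   -0.1509  0.196 ] jig x 100.2 y -54.9 z 196.0 yaw -1.309 Fjig 1.2 -5.2 3.3 gap 85.4 j7 0.76 tilt [ 0.001 -0.001 -1.   ]
```

View pics/w12.png

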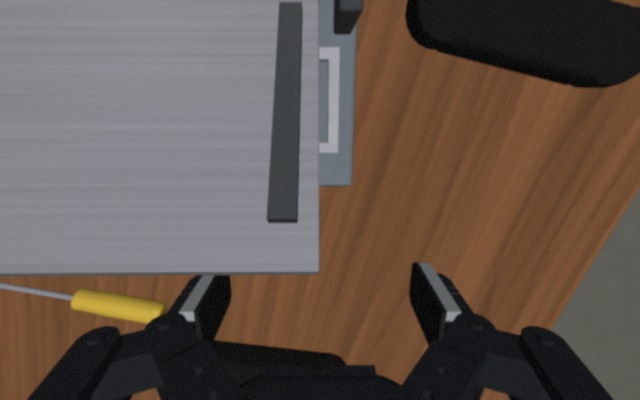

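carry_out([
  [[0.017,0.023,0,0,1],[0.034,0.047,0,0,1],[0.05,0.071,0,0,1],[0.064,0.096,0,0,1],[0.076,0.12,0,0,1]],
])

```text
clock: 11.6
ee_pos: [0.654, -0.1659, 0.1718]
eef_rot: [-1.57, -0.002, -1.309]
wrist_force: [1.4, -6.5, 2.2]
finger_gap: 0.0857
```

```bash
python3 -c "
from th import *
where();c=bot.calibration('wrist')
im=bot.grab_frame('wrist');cv2.imwrite('pics/w13.png',im[:,:,::-1])
# edge row at column 300: transition below plate
col=im[240:300,295:312].mean(1).astype(int);print([(240+i,tuple(v)) for i,v in enumerate(col) if 15<i<45][::2])
print(theta((319,273),c))
"
```

```text
t 11.60 pos [ 0.654  -0.1659  0.1718] jig x 100.2 y -70.4 z 171.8 yaw -1.309 Fjig -0.4 -6.7 2.2 gap 85.7 j7 0.79 tilt [ 0.001 -0.002 -1.   ]
[(256, (np.int64(139), np.int64(140), np.int64(148))), (258, (np.int64(138), np.int64(138), np.int64(147))), (260, (np.int64(138), np.int64(139), np.int64(147))), (262, (np.int64(139), np.int64(139), np.int64(148))), (264, (np.int64(138), np.int64(138), np.int64(147))), (266, (np.int64(137), np.int64(138), np.int64(146))), (268, (np.int64(134), np.int64(135), np.int64(143))), (270, (np.int64(135), np.int64(136), np.int64(144))), (272, (np.int64(136), np.int64(137), np.int64(145))), (274, (np.int64(132), np.int64(131), np.int64(138))), (276, (np.int64(111), np.int64(90), np.int64(78))), (278, (np.int64(115), np.int64(78), np.int64(50))), (280, (np.int64(115), np.int64(78), np.int64(51))), (282, (np.int64(115), np.int64(78), np.int64(50))), (284, (np.int64(115), np.int64(78), np.int64(50)))]
[('x 101.3 y -66.6 z 165.4', 'th 0.437'), ('x 101.4 y -40.3 z 207.5', 'th 0.739')]
```

carry_out([
  [[0.011,0.023,0,0,1],[0.022,0.047,0,0,1],[0.031,0.071,0,0,1],[0.04,0.096,0,0,1],[0.047,0.12,0,0,1]],
])

```text
clock: 12.15
ee_pos: [0.6567, -0.1758, 0.148]
eef_rot: [-1.57, -0.003, -1.309]
wrist_force: [3.5, -8.2, 1.2]
finger_gap: 0.0853
```

```bash
cat >> th.py <<'E'
def snap(k):
    where();c=bot.calibration('wrist');im=bot.grab_frame('wrist');cv2.imwrite('pics/w%d.png'%k,im[:,:,::-1])
    col=im[230:310,295:312].mean(1);d=col[:,2]-col[:,0]
    r=230+np.argmax(d<-25);print('edge row',r,theta((310,float(r)),c))
    s=bot.grab_frame('scene');cv2.imwrite('pics/s%d.png'%k,cv2.resize(s[60:260,220:470,::-1],None,fx=3,fy=3))
E
python3 -c "
from th import *
snap(14)"
```

```text
t 12.15 pos [ 0.6567 -0.1758  0.148 ] jig x 100.2 y -80.6 z 148.0 yaw -1.309 Fjig 1.3 -8.9 1.2 gap 85.3 j7 0.81 tilt [ 0.002 -0.003 -1.   ]
edge row 280 [('x 97.7 y -69.4 z 158.5', 'th 0.392'), ('x 99.8 y -30.2 z 218.3', 'th 0.829')]
```

View pics/s14.png

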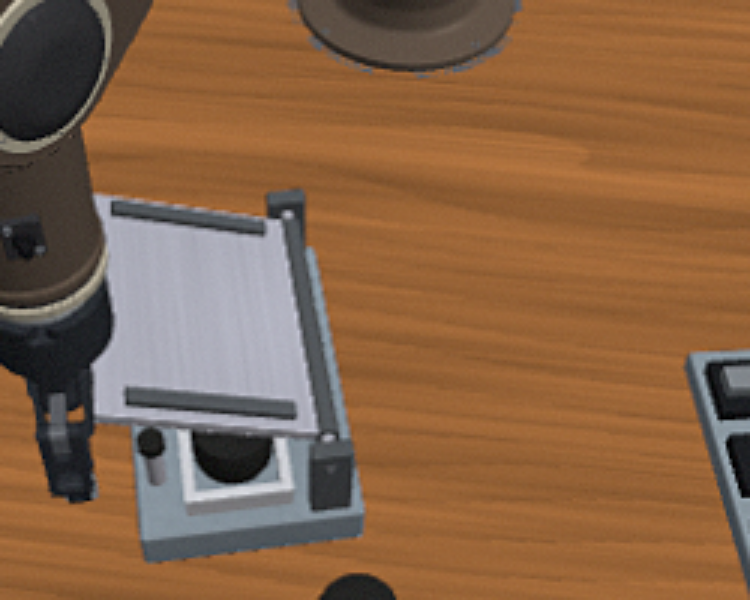

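carry_out([
  [[0.006,0.022,0,0,1],[0.011,0.044,0,0,1],[0.016,0.066,0,0,1],[0.02,0.088,0,0,1],[0.023,0.11,0,0,1]],
])

```text
clock: 12.75
ee_pos: [0.6581, -0.1812, 0.1263]
eef_rot: [-1.569, -0.005, -1.309]
wrist_force: [4.4, -10.9, 1.0]
finger_gap: 0.0854
```

```bash
python3 -c "
from th import *
snap(15)"
```

```text
t 12.75 pos [ 0.6581 -0.1812  0.1263] jig x 100.2 y -86.2 z 126.3 yaw -1.309 Fjig 1.4 -11.7 1.0 gap 85.4 j7 0.83 tilt [ 0.003 -0.004 -1.   ]
edge row 283 [('x 97.7 y -75.7 z 137.9', 'th 0.262'), ('x 101.2 y -11.0 z 234.3', 'th 0.981')]
```

View pics/s15.png

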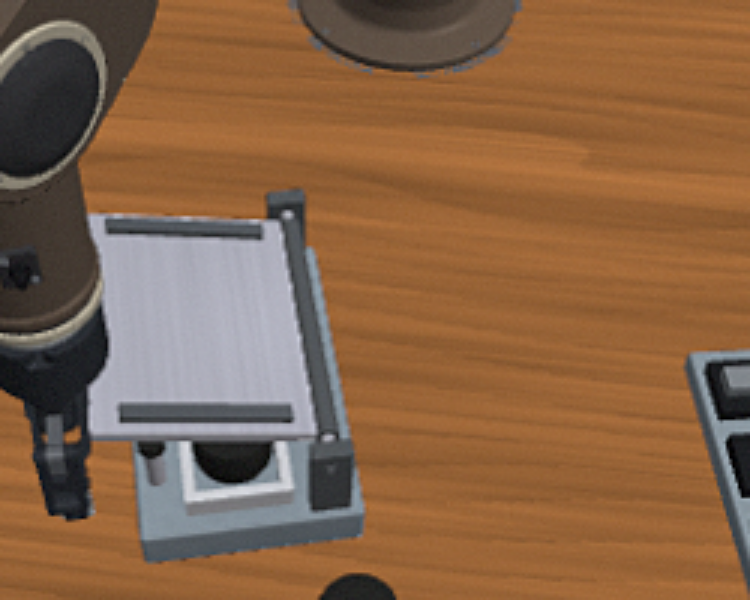

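View pics/w15.png

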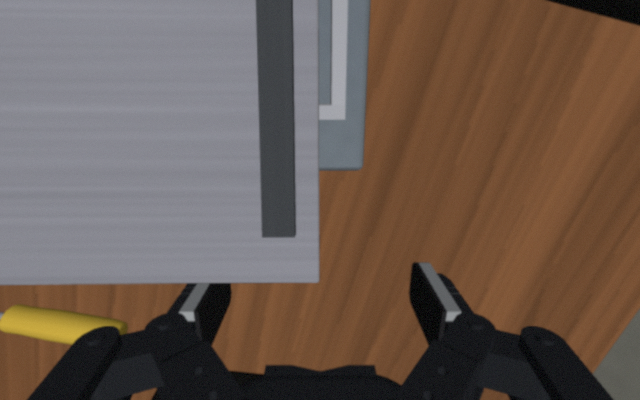

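carry_out([
  [[0.003,0.02,0,0,1],[0.006,0.04,0,0,1],[0.008,0.06,0,0,1],[0.01,0.08,0,0,1],[0.011,0.098,0,0,1]],
])

```text
clock: 13.35
ee_pos: [0.6589, -0.1837, 0.1067]
eef_rot: [-1.569, -0.006, -1.31]
wrist_force: [4.9, -12.1, -0.7]
finger_gap: 0.0853
```

```bash
python3 -c "
from th import *
snap(16)"
```

```text
t 13.35 pos [ 0.6589 -0.1837  0.1067] jig x 100.2 y -88.9 z 106.7 yaw -1.310 Fjig 1.6 -13.0 -0.7 gap 85.3 j7 0.84 tilt [ 0.003 -0.005 -1.   ]
edge row 285 [('x 97.7 y -79.0 z 118.7', 'th 0.144'), ('x 102.3 y 7.5 z 245.8', 'th 1.112')]
```

View pics/s16.png

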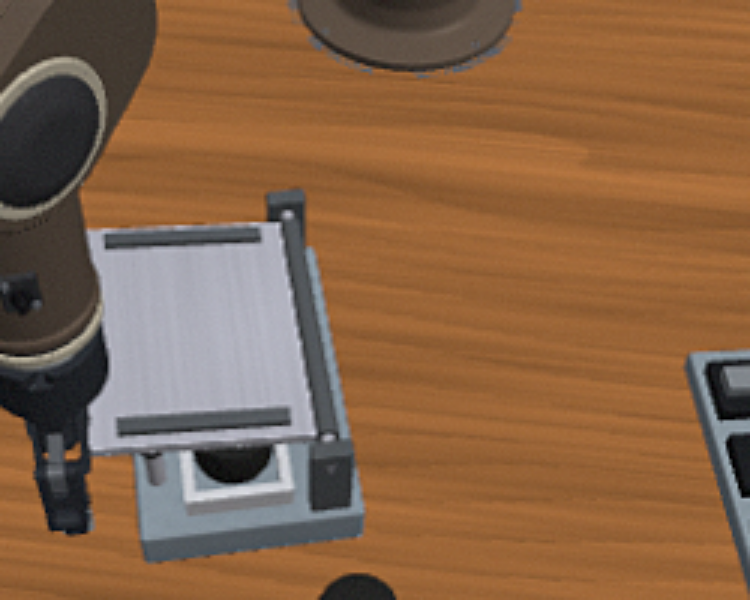

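carry_out([
  [[0.001,0.016,0,0,1],[0.002,0.032,0,0,1],[0.003,0.048,0,0,1],[0.003,0.064,0,0,1],[0.003,0.078,0,0,1]],
])

```text
clock: 13.95
ee_pos: [0.6591, -0.1844, 0.091]
eef_rot: [-1.569, -0.006, -1.31]
wrist_force: [5.8, -11.5, -1.6]
finger_gap: 0.0854
```

```bash
python3 -c "
from th import *
snap(17)"
```

```text
t 13.95 pos [ 0.6591 -0.1844  0.091 ] jig x 100.2 y -89.6 z 91.0 yaw -1.310 Fjig 2.6 -12.6 -1.6 gap 85.4 j7 0.85 tilt [ 0.003 -0.005 -1.   ]
edge row 287 [('x 97.8 y -80.0 z 104.0', 'th 0.054'), ('x 103.2 y 22.7 z 252.9', 'th 1.214')]
```

carry_out([
  [[0,0.01,0,0,1],[0,0.02,0,0,1],[0,0.03,0,0,1],[0,0.04,0,0,1],[0,0.05,0,0,1]],
])

```text
clock: 14.55
ee_pos: [0.6584, -0.1847, 0.0821]
eef_rot: [-1.57, -0.005, -1.31]
wrist_force: [0.8, -10.6, 7.6]
finger_gap: 0.0849
```

```bash
python3 -c "
from th import *
snap(18)"
```

```text
t 14.55 pos [ 0.6584 -0.1847  0.0821] jig x 99.5 y -89.7 z 82.1 yaw -1.310 Fjig -2.0 -10.5 7.6 gap 84.9 j7 0.86 tilt [ 0.003 -0.005 -1.   ]
edge row 300 [('x 97.3 y -80.0 z 103.5', 'th 0.051'), ('x 103.2 y 34.7 z 257.2', 'th 1.291')]
```

View pics/s18.png

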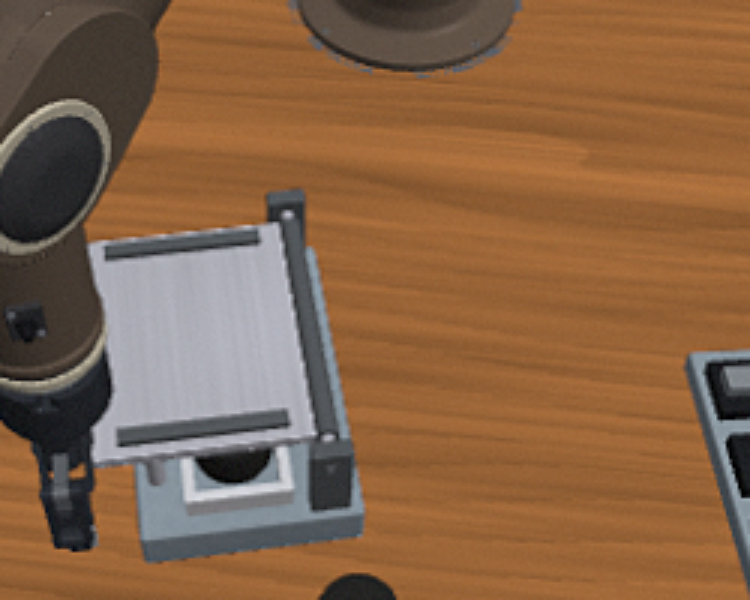

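```bash
python3 -c "
from h import *
c=bot.calibration('wrist');o=c['world_from_camera'][:3,3];print('cam jig',(o[:2]-O)@JX,(o[:2]-O)@JY,o[2])
for th in (0,.05,.1):
  P=[]
  for rr,n in ((.165,.005),(.165,-.005)):
    y=.085-rr*np.cos(th)+n*np.sin(th);z=.1+rr*np.sin(th)+n*np.cos(th);P.append(np.r_[O+.1*JX+y*JY,z])
  q=proj('scene',P);print(th,'scene zoom px outer,inner corner',((q-[220,60])*3+1).round(1).tolist(),'wrist',proj('wrist',P,c).round(1).tolist())
im=cv2.imread('pics/s18.png');cv2.imwrite('pics/s18z.png',cv2.resize(im[400:500,60:220],None,fx=4,fy=4))
im=cv2.imread('pics/w18.png');cv2.imwrite('pics/w18z.png',cv2.resize(im[240:340,220:380],None,fx=4,fy=4))
"
```

```text
cam jig 0.10109949970609244 -0.005542843428133854 0.20307907396029054
0 scene zoom px outer,inner corner [[86.7, 461.7], [88.7, 469.3]] wrist [[317.2, 302.8], [317.4, 287.0]]
0.05 scene zoom px outer,inner corner [[85.6, 455.3], [86.9, 463.0]] wrist [[317.0, 316.9], [317.2, 300.0]]
0.1 scene zoom px outer,inner corner [[85.2, 448.7], [85.8, 456.6]] wrist [[316.8, 332.1], [317.1, 313.9]]
```

View pics/s18z.png

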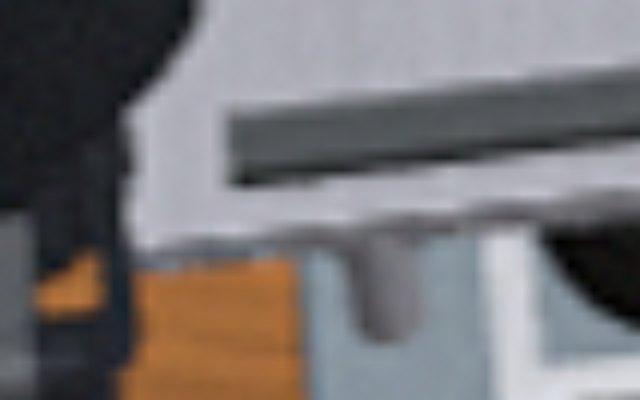

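View pics/w18z.png

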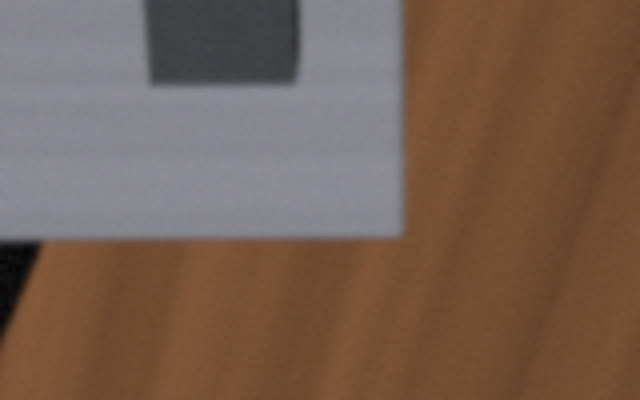

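Cover is shut. The outer corner is at row ~300 in the wrist view and at (94, 462) in the scene crop, against predictions of 303 and (87, 462). I back off, rise, close the fingers and go above the cover.

carry_out([
  [[0.05,0,0,0,1],[0.12,0,0,0,1],[0.12,-0.15,0,0,1],[0.12,-0.35,0,0,0],[0.12,-0.5,0,0,-1]],
])

```text
clock: 15.15
ee_pos: [0.6642, -0.2043, 0.1819]
eef_rot: [-1.571, 0.001, -1.309]
wrist_force: [-0.1, -0.5, -0.0]
finger_gap: 0.0589
```

```bash
python3 -c "
from th import *
where((0,-45,150));s=bot.grab_frame('scene');cv2.imwrite('pics/s19.png',cv2.resize(s[60:260,220:470,::-1],None,fx=3,fy=3))"
```

```text
t 15.15 pos [ 0.6642 -0.2043  0.1819] jig x 100.0 y -110.1 z 181.9 yaw -1.309 Fjig -0.2 -0.5 -0.0 gap 58.9 j7 0.83 tilt [-0.001  0.001 -1.   ]
world [ 0.5507 -0.1675  0.15  ] tool shift units [-0.325  0.16  -0.5  ]
```

View pics/s19.png

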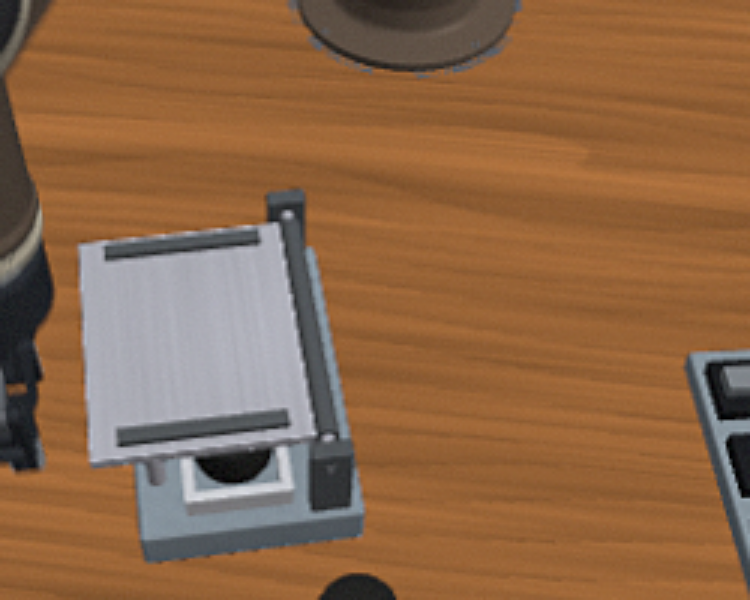

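The cover stays shut after release. Now I move above its middle near the stop line, then press.

carry_out([
  [[-0.06,0,-0.1,0,-1],[-0.13,0,-0.2,0,-1],[-0.2,0.05,-0.3,0,-1],[-0.26,0.1,-0.4,0,-1],[-0.325,0.16,-0.5,0,-1]],
])

```text
clock: 15.7
ee_pos: [0.5498, -0.1668, 0.1481]
eef_rot: [-1.571, 0.001, -1.308]
wrist_force: [-0.5, -0.5, -0.5]
finger_gap: -0.0002
```

carry_out([
  [[0,0.03,0,0,-1],[0,0.06,0,0,-1],[0,0.08,0,0,-1],[0,0.095,0,0,-1],[0,0.105,0,0,-1]],
])

```text
clock: 16.2
ee_pos: [0.5513, -0.1675, 0.1275]
eef_rot: [-1.571, -0.0, -1.309]
wrist_force: [0.4, 0.9, 0.7]
finger_gap: -0.0
```

```bash
python3 -c "
from th import *
where()"
```

```text
t 16.20 pos [ 0.5513 -0.1675  0.1275] jig x 0.5 y -45.2 z 127.5 yaw -1.309 Fjig 0.6 0.8 0.7 gap -0.0 j7 0.86 tilt [-0. -0. -1.]
```

carry_out([
  [[0,0.005,0,0,-1],[0,0.01,0,0,-1],[0,0.015,0,0,-1],[0,0.02,0,0,-1],[0,0.02,0,0,-1]],
])

```text
clock: 16.7
ee_pos: [0.5513, -0.1675, 0.1269]
eef_rot: [-1.568, 0.001, -1.309]
wrist_force: [-9.9, 3.2, 31.3]
finger_gap: -0.0004
```

```bash
python3 -c "
from th import *
where()"
```

```text
t 16.70 pos [ 0.5513 -0.1675  0.1269] jig x 0.5 y -45.2 z 126.9 yaw -1.309 Fjig -8.7 5.7 31.3 gap -0.4 j7 0.87 tilt [ 0.002  0.002 -1.   ]
```

That gave 31 N, more than wanted but under 50 N. Easing to about 10 N and holding.

carry_out([
  [[0,-0.012,0,0,-1],[0,-0.012,0,0,-1],[0,-0.012,0,0,-1],[0,-0.012,0,0,-1],[0,-0.012,0,0,-1]],
])

```text
clock: 17.2
ee_pos: [0.5515, -0.1674, 0.1271]
eef_rot: [-1.569, -0.0, -1.308]
wrist_force: [-1.7, 0.7, 10.0]
finger_gap: -0.0002
```

```bash
python3 -c "
from th import *
where()"
```

```text
t 17.20 pos [ 0.5515 -0.1674  0.1271] jig x 0.8 y -45.2 z 127.1 yaw -1.308 Fjig -1.4 1.1 10.0 gap -0.2 j7 0.86 tilt [ 0.001  0.    -1.   ]
```

Steady 10 N at tip height 105 mm, as expected for a shut cover. Lift off and go to the strip.

carry_out([
  [[0,-0.15,0,0,-1],[0,-0.35,0,0,-1],[-0.2,-0.5,0,0,-1],[-0.45,-0.6,0,0,-1],[-0.7,-0.6,0,0,-1]],
])

```text
clock: 17.7
ee_pos: [0.5164, -0.0352, 0.2483]
eef_rot: [-1.567, -0.001, -1.311]
wrist_force: [1.4, 2.2, -0.6]
finger_gap: -0.0002
```

```bash
cat > kk.py <<'E'
from h import *
def to(x,y,z):
    where();s=bot.state();R=Ro.from_euler('xyz',s['eef_rot']).as_matrix()
    print('units',(R.T@(np.array([x,y,z])-s['ee_pos'])/.2).round(4))
E
python3 -c "
from kk import *
to(.545,.30,.25)"
```

```text
t 17.70 pos [ 0.5164 -0.0352  0.2483] jig x 1.2 y 91.7 z 248.3 yaw -1.311 Fjig 1.9 1.7 -0.6 gap -0.2 j7 0.46 tilt [ 0.004  0.    -1.   ]
units [-1.5826 -0.0075  0.5694]
```

carry_out([
  [[-0.22,0,0.08,0,-1],[-0.44,0,0.16,0,-1],[-0.66,0,0.24,0,-1],[-0.85,0,0.32,0,-1],[-1,0,0.38,0,-1]],
])

```text
clock: 18.2
ee_pos: [0.5367, 0.1808, 0.2457]
eef_rot: [-1.571, 0.0, -1.306]
wrist_force: [-0.3, 0.1, -0.6]
finger_gap: -0.0003
```

carry_out([
  [[-0.15,0,0.05,0,-1],[-0.27,0,0.1,0,-1],[-0.3,0,0.12,0,-1],[-0.3,0,0.12,0,-1],[-0.3,0,0.12,0,-1]],
])

```text
clock: 18.7
ee_pos: [0.5447, 0.2399, 0.2459]
eef_rot: [-1.571, -0.001, -1.31]
wrist_force: [0.1, -0.5, 0.7]
finger_gap: -0.0002
```

```bash
python3 -c "
from kk import *
to(.6125,.328,.1)
c=bot.calibration('wrist');im=bot.grab_frame('wrist');np.save('w20.npy',c['world_from_camera']);cv2.imwrite('pics/w20.png',im[:,:,::-1])"
```

```text
t 18.70 pos [0.5447 0.2399 0.2459] jig x 100.1 y 349.9 z 245.9 yaw -1.310 Fjig -0.0 -0.5 0.7 gap -0.2 j7 0.02 tilt [-0.    -0.001 -1.   ]
units [-0.3389  0.7292  0.4414]
```

View pics/w20.png

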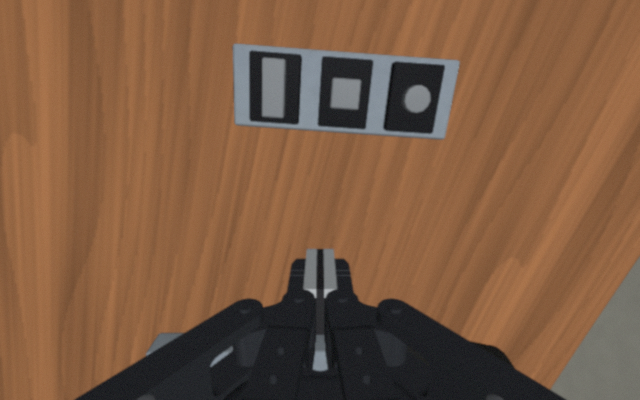

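```bash
python3 -c "
from kk import *
c=bot.calibration('wrist');c['world_from_camera']=np.load('w20.npy')
im=cv2.imread('pics/w20.png').astype(int);r=im[40:142,230:465];m=((r.min(2)>130)&(np.ptp(r,axis=2)<12)).astype(np.uint8)
n,l,st,ce=cv2.connectedComponentsWithStats(m,connectivity=4)
for i in range(1,n):
  if st[i][4]>100:
    u=ce[i]+[230,40];print(st[i],u.round(1),onz('wrist',tuple(u),.061,c).round(4),'top px',proj('top',onz('wrist',tuple(u),.061,c)).round(1))
P=[onz('wrist',u,.061,c) for u in [(418,99),(346,94),(273.5,87.5)]];print(np.round(P,4),[np.linalg.norm(P[i]-P[i+1]) for i in (0,1)])
for z in(.061,.02): print([onz('wrist',u,z,c).round(4)[:2] for u in [(235,44),(459,60),(443,137),(237,124)]])
print('tip',proj('wrist',[[.5447,.2399,.2459-.022]],c))
"
```

```text
[ 34  19  19  52 602] [273.9  80.2] [0.4816 0.3202 0.061 ] top px [[196.8 255.7]]
[104  40  25  27 449] [346.9  90.6] [0.5483 0.3287 0.061 ] top px [[194.3 231.1]]
[178  47  20  14 146] [417.9  92.1] [0.6117 0.344  0.061 ] top px [[189.2 208.3]]
[[0.6139 0.3384 0.061 ]
 [0.5483 0.3256 0.061 ]
 [0.4826 0.314  0.061 ]] [np.float64(0.06681741383838573), np.float64(0.06674957101975423)]
[array([0.4426, 0.3402]), array([0.6373, 0.3785]), array([0.6494, 0.3119]), array([0.456 , 0.2732])]
[array([0.4316, 0.3428]), array([0.6523, 0.3862]), array([0.6661, 0.3107]), array([0.4468, 0.2668])]
tip [[316.98792519 262.98800157]]
```

```bash
python3 -c "
from kk import *
c=bot.calibration('wrist');c['world_from_camera']=np.load('w20.npy')
W=dict(r=(418,99),s=(346,94),b=(273.5,87.5));T=dict(r=(193.8,207.7),s=(198.2,232.5),b=(202.5,257));S=dict(r=(490.2,237.6),s=(481,210.8),b=(472.5,185.3))
for k in 'rsb':
  print(k,tri(ray('wrist',W[k],c),ray('top',T[k])),tri(ray('scene',S[k]),ray('top',T[k])))
  print('   z46',[v.round(4)[:2] for v in (onz('wrist',W[k],.046,c),onz('top',T[k],.046),onz('scene',S[k],.046))])
"
```

```text
r (array([0.61782778, 0.3387453 , 0.04149316]), np.float64(0.003704934795505137)) (array([0.61605079, 0.33911902, 0.04351783]), np.float64(0.003705718187931604))
   z46 [array([0.6183, 0.3393]), array([0.6154, 0.3364]), array([0.6173, 0.3401])]
s (array([0.54876799, 0.32621178, 0.03401725]), np.float64(0.003297920831595489)) (array([0.5465974 , 0.32600995, 0.04053374]), np.float64(0.0032716622987592784))
   z46 [array([0.5495, 0.3259]), array([0.5458, 0.3226]), array([0.5501, 0.3257])]
b (array([0.47894   , 0.31325116, 0.03329374]), np.float64(0.00030560157930759285)) (array([0.47867703, 0.31148802, 0.04304278]), np.float64(0.0024285673873049663))
   z46 [array([0.4806, 0.3136]), array([0.4784, 0.3093]), array([0.4807, 0.3117])]
```

All three views agree on key tops at about 46 mm (20 + 15 + 11), with 70 mm spacing. At the stated 61 mm the views disagree by up to ~14 mm and the spacing comes out 67 mm. I use the 46 mm positions and descend by force, so either height is safe.

```bash
python3 -c "
from kk import *
to(.617,.3387,.10)"
```

```text
t 18.75 pos [0.5447 0.2396 0.2461] jig x 100.1 y 349.6 z 246.1 yaw -1.311 Fjig -0.9 -0.6 -0.4 gap -0.0 j7 0.02 tilt [-0.    -0.001 -1.   ]
units [-0.3864  0.7303  0.4767]
```

carry_out([
  [[-0.15,0.05,0.18,0,-1],[-0.3,0.2,0.36,0,-1],[-0.386,0.4,0.476,0,-1],[-0.386,0.6,0.476,0,-1],[-0.386,0.73,0.476,0,-1]],
])

```text
clock: 19.25
ee_pos: [0.6157, 0.3395, 0.0963]
eef_rot: [-1.574, -0.002, -1.309]
wrist_force: [0.4, -0.2, -0.7]
finger_gap: 0.0
```

carry_out([
  [[0,0.02,0,0,-1],[0,0.04,0,0,-1],[0,0.06,0,0,-1],[0,0.08,0,0,-1],[0,0.08,0,0,-1]],
])

```text
clock: 19.75
ee_pos: [0.6167, 0.341, 0.085]
eef_rot: [-1.57, 0.001, -1.308]
wrist_force: [0.2, -0.3, -0.6]
finger_gap: -0.0002
```

```bash
python3 -c "
from kk import *
to(.617,.3387,.07)
for n in ['scene','wrist']:
  im=bot.grab_frame(n);im=im if n=='wrist' else cv2.resize(im[130:290,400:560],None,fx=3.7,fy=3.7);cv2.imwrite('pics/%s21.png'%n,im[:,:,::-1])"
```

```text
t 19.75 pos [0.6167 0.341  0.085 ] jig x 195.9 y 428.8 z 85.0 yaw -1.308 Fjig 0.1 -0.3 -0.6 gap -0.2 j7 0.03 tilt [ 0.001  0.001 -1.   ]
units [ 0.0117  0.0749 -0.0016]
```

View pics/scene21.png

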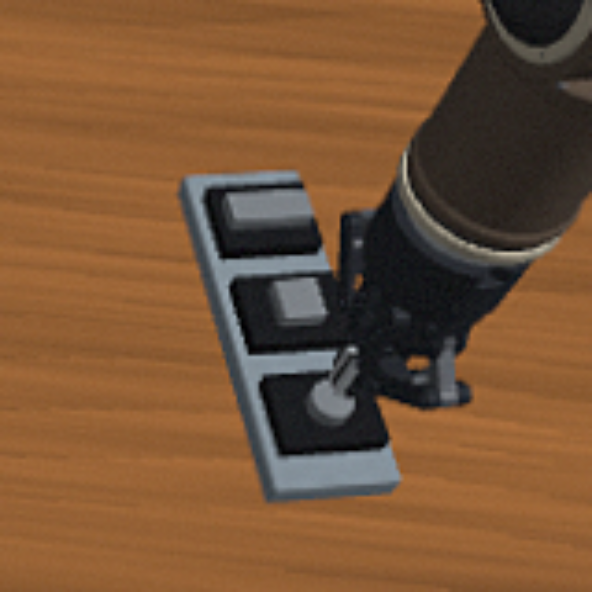

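View pics/wrist21.png

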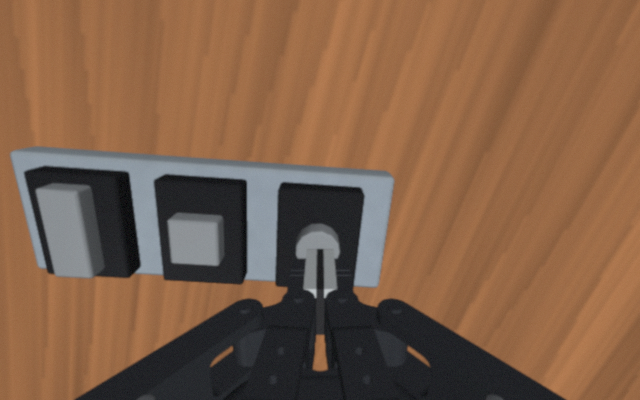

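```bash
python3 -c "
from kk import *
for z in (.046,.061): print(onz('wrist',(318.5,245),z), onz('wrist',(195.5,240),z),onz('wrist',(67,230),z))
to(.617,.341,.07)"
```

```text
[0.61696514 0.34302131 0.046     ] [0.54934449 0.32826273 0.046     ] [0.48054699 0.31637561 0.046     ]
[0.61504538 0.35039894 0.061     ] [0.55373736 0.33701813 0.061     ] [0.49136235 0.32624071 0.061     ]
t 19.85 pos [0.6167 0.3411 0.085 ] jig x 195.9 y 428.9 z 85.0 yaw -1.308 Fjig -0.8 -0.1 0.9 gap -0.0 j7 0.03 tilt [ 0.001  0.001 -1.   ]
units [0.0008 0.0751 0.0013]
```

carry_out([
  [[0,0.025,0,0,-1],[0,0.05,0,0,-1],[0,0.07,0,0,-1],[0,0.085,0,0,-1],[0,0.095,0,0,-1]],
])

```text
clock: 20.35
ee_pos: [0.6162, 0.3408, 0.0649]
eef_rot: [-1.571, 0.0, -1.308]
wrist_force: [-2.1, -1.5, 2.9]
finger_gap: -0.0002
```

```bash
python3 -c "
from kk import *
to(.617,.341,.061)"
```

```text
t 20.35 pos [0.6162 0.3408 0.0649] jig x 195.4 y 428.8 z 64.9 yaw -1.308 Fjig -2.5 -0.9 2.9 gap -0.2 j7 0.04 tilt [-0.001 -0.    -1.   ]
units [0.0003 0.0193 0.004 ]
```

Contact at about 46 mm height, confirming the measurement. Pressing fully.

carry_out([
  [[0,0.01,0,0,-1],[0,0.018,0,0,-1],[0,0.025,0,0,-1],[0,0.028,0,0,-1],[0,0.028,0,0,-1]],
])

```text
clock: 20.85
ee_pos: [0.6163, 0.3408, 0.0611]
eef_rot: [-1.571, 0.001, -1.308]
wrist_force: [-6.9, -2.8, 13.7]
finger_gap: -0.0003
```

```bash
python3 -c "
from kk import *
to(.617,.341,.061)"
```

```text
t 20.85 pos [0.6163 0.3408 0.0611] jig x 195.5 y 428.8 z 61.1 yaw -1.308 Fjig -7.4 -0.9 13.7 gap -0.3 j7 0.04 tilt [-0.001  0.001 -1.   ]
units [0.0002 0.0005 0.0037]
```

Bottomed at 13.7 N (the spring gives only 6 N). Lift and move to the square key.

carry_out([
  [[0,-0.1,0,0,-1],[0,-0.2,0,0,-1],[-0.01,-0.23,-0.12,0,-1],[-0.02,-0.23,-0.26,0,-1],[-0.023,-0.23,-0.342,0,-1]],
])

```text
clock: 21.35
ee_pos: [0.5477, 0.3275, 0.1055]
eef_rot: [-1.571, 0.0, -1.308]
wrist_force: [0.5, -0.0, -0.2]
finger_gap: 0.0002
```

carry_out([
  [[0,0.05,0,0,-1],[0,0.1,0,0,-1],[0,0.14,0,0,-1],[0,0.17,0,0,-1],[0,0.17,0,0,-1]],
])

```text
clock: 21.85
ee_pos: [0.5492, 0.327, 0.0699]
eef_rot: [-1.572, -0.001, -1.309]
wrist_force: [-0.3, 0.8, 1.0]
finger_gap: -0.0002
```

```bash
python3 -c "
from kk import *
to(.549,.3275,.061)
for n in ['scene','wrist']:
  im=bot.grab_frame(n);im=im if n=='wrist' else cv2.resize(im[130:290,400:560],None,fx=3.7,fy=3.7);cv2.imwrite('pics/%s22.png'%n,im[:,:,::-1])"
```

```text
t 21.85 pos [0.5492 0.327  0.0699] jig x 127.1 y 432.8 z 69.9 yaw -1.309 Fjig -0.1 0.8 1.0 gap -0.2 j7 0.02 tilt [-0.001 -0.002 -1.   ]
units [-0.0029  0.0446 -0.    ]
```

View pics/wrist22.png

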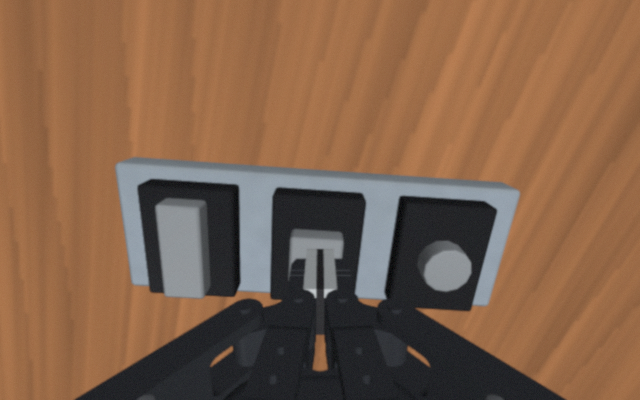

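View pics/scene22.png

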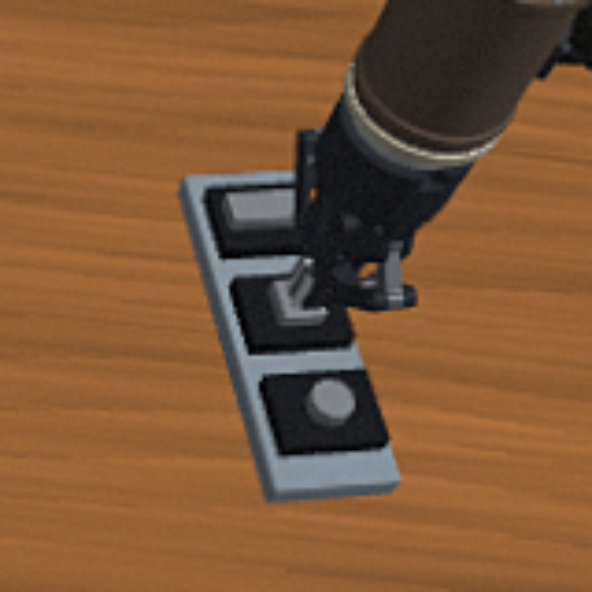

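Fingers are over the square key, the round key is back up. Pressing.

carry_out([
  [[0,0.013,0,0,-1],[0,0.026,0,0,-1],[0,0.039,0,0,-1],[0,0.05,0,0,-1],[0,0.05,0,0,-1]],
])

```text
clock: 22.45
ee_pos: [0.5497, 0.3277, 0.0619]
eef_rot: [-1.57, 0.0, -1.308]
wrist_force: [1.2, -0.9, 5.3]
finger_gap: 0.0001
```

```bash
python3 -c "
from kk import *
to(.549,.3275,.061)"
```

```text
t 22.45 pos [0.5497 0.3277 0.0619] jig x 127.8 y 433.4 z 61.9 yaw -1.308 Fjig 0.9 -1.2 5.3 gap 0.1 j7 0.03 tilt [ 0.001  0.001 -1.   ]
units [-0.      0.0044 -0.0037]
```

carry_out([
  [[0,0.005,0,0,-1],[0,0.009,0,0,-1],[0,0.012,0,0,-1],[0,0.012,0,0,-1],[0,0.012,0,0,-1]],
])

```text
clock: 22.95
ee_pos: [0.5498, 0.3277, 0.061]
eef_rot: [-1.569, 0.001, -1.309]
wrist_force: [-3.3, -1.5, 16.3]
finger_gap: -0.0001
```

```bash
python3 -c "
from kk import *
to(.4805,.3145,.061)"
```

```text
t 22.95 pos [0.5498 0.3277 0.061 ] jig x 127.9 y 433.3 z 61.0 yaw -1.309 Fjig -3.6 -0.6 16.3 gap -0.1 j7 0.03 tilt [ 0.001  0.001 -1.   ]
units [-0.0262 -0.0004 -0.3519]
```

Square key bottomed. Now the bar.

carry_out([
  [[0,-0.1,0,0,-1],[0,-0.2,0,0,-1],[-0.01,-0.22,-0.12,0,-1],[-0.02,-0.22,-0.26,0,-1],[-0.026,-0.22,-0.352,0,-1]],
])

```text
clock: 23.45
ee_pos: [0.4777, 0.314, 0.1028]
eef_rot: [-1.572, 0.0, -1.308]
wrist_force: [-0.1, -0.8, 0.2]
finger_gap: -0.0
```

carry_out([
  [[0,0.05,0,0,-1],[0,0.1,0,0,-1],[0,0.14,0,0,-1],[0,0.17,0,0,-1],[0,0.17,0,0,-1]],
])

```text
clock: 23.95
ee_pos: [0.4802, 0.3139, 0.0679]
eef_rot: [-1.572, -0.001, -1.309]
wrist_force: [-0.5, 1.1, 1.3]
finger_gap: -0.0
```

```bash
python3 -c "
from kk import *
to(.4805,.3145,.061)
im=bot.grab_frame('wrist');cv2.imwrite('pics/wrist23.png',im[:,:,::-1])"
```

```text
t 23.95 pos [0.4802 0.3139 0.0679] jig x 57.1 y 438.1 z 67.9 yaw -1.309 Fjig -0.2 1.2 1.3 gap -0.0 j7 -0.01 tilt [-0.001 -0.001 -1.   ]
units [-0.0028  0.0347  0.0023]
```

View pics/wrist23.png

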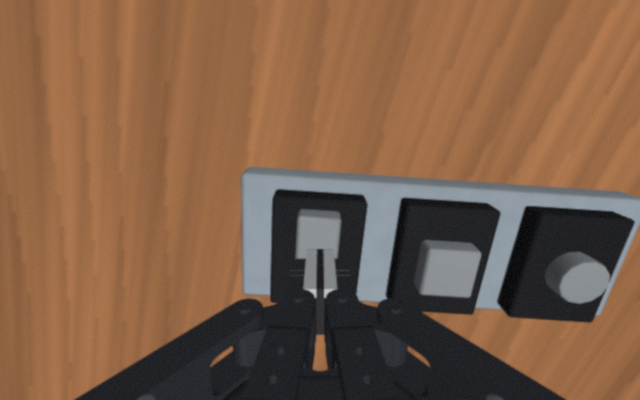

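carry_out([
  [[0,0.013,0,0,-1],[0,0.026,0,0,-1],[0,0.038,0,0,-1],[0,0.045,0,0,-1],[0,0.045,0,0,-1]],
])

```text
clock: 24.5
ee_pos: [0.4805, 0.3141, 0.0611]
eef_rot: [-1.57, 0.001, -1.309]
wrist_force: [-0.2, -3.2, 11.6]
finger_gap: 0.0
```

```bash
python3 -c "
from kk import *
where()"
```

```text
t 24.50 pos [0.4805 0.3141 0.0611] jig x 57.4 y 438.3 z 61.1 yaw -1.309 Fjig -1.1 -3.0 11.6 gap 0.0 j7 0.00 tilt [ 0.001  0.001 -1.   ]
```

Bar key bottomed (11.6 N, same height as the others). Lifting clear and checking.

carry_out([
  [[0,-0.1,0,0,-1],[0,-0.25,0,0,-1],[0,-0.45,0,0,-1],[0,-0.65,0,0,-1],[0,-0.8,0,0,-1]],
])

```text
clock: 25.0
ee_pos: [0.4801, 0.3146, 0.2224]
eef_rot: [-1.569, 0.001, -1.308]
wrist_force: [0.0, 0.7, -0.2]
finger_gap: 0.0002
```

carry_out([
  [[0.15,0,-0.15,0,-1],[0.15,0,-0.3,0,-1],[0.15,0,-0.3,0,-1],[0.15,0,-0.3,0,-1],[0.15,0,-0.3,0,-1]],
])

```text
clock: 25.5
ee_pos: [0.4302, 0.2706, 0.2202]
eef_rot: [-1.57, 0.0, -1.308]
wrist_force: [0.0, 0.2, 0.0]
finger_gap: -0.0001
```

```bash
python3 -c "
from kk import *
where()
for n in ['scene','top']:
  im=bot.grab_frame(n);cv2.imwrite('pics/%s24.png'%n,im[:,:,::-1])
  a=cv2.imread('pics/%s0.png'%n)[:,:,::-1].astype(int)
  for nm,roi in dict(scene=dict(drv=(185,115,225,185),padl=(130,175,182,270),padr=(315,245,360,350)),top=dict(drv=(430,230,455,310),padA=(290,110,325,190),padB=(435,150,478,228)))[n].items():
    x0,y0,x1,y1=roi;print(n,nm,'changed px',int((np.abs(im[y0:y1,x0:x1].astype(int)-a[y0:y1,x0:x1]).max(2)>40).sum()))
"
```

```text
t 25.50 pos [0.4302 0.2706 0.2202] jig x -2.4 y 409.3 z 220.2 yaw -1.308 Fjig 0.1 0.2 0.0 gap -0.1 j7 -0.17 tilt [ 0.001  0.    -1.   ]
scene drv changed px 0
scene padl changed px 0
scene padr changed px 0
top drv changed px 0
top padA changed px 0
top padB changed px 0
```

View pics/scene24.png

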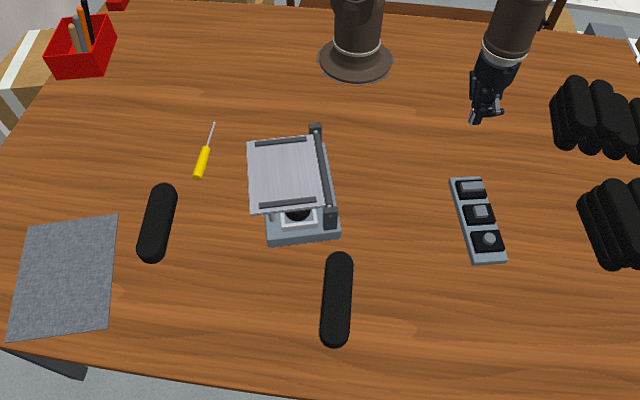

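View pics/top24.png

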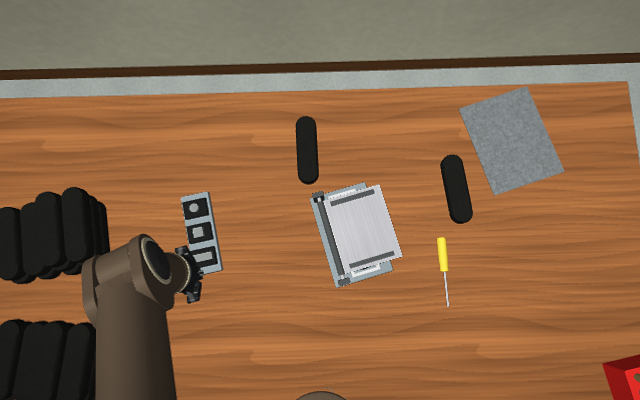

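The cover is shut, all keys are up, the pads and driver show no changed pixels, and the arm is clear with no contact force. Handing in.

```bash
python3 -c "
from rig import bot
print(bot.hand_in())"
```

```text
the job is handed in; nothing more can be done
None
```

The cover is shut on its stop posts and all three keys were pressed in order. The job was handed in at about 25.6 s; it reports no verdict.

- **Cover:** I straddled the open cover's free edge and pushed it upright. After pulling it just past upright, I pivoted the hand around the supporting finger. It then came down the arc at about 0.4 rad/s or slower, held by a sideways push of at most 13 N. Before release, the cover corner lay within a few pixels of where a shut cover should appear in the wrist and scene views. It stayed there after I let go.
- **Pressing it home:** my first press reached 31 N, more than the 10 N intended but under the 50 N limit. I eased it to a steady 10 N for about 0.5 s, with the fingertip at 105 mm, the height of a shut cover's top face.
- **Keys:** round, square and bar were each pressed to the bottom (11.6–16.3 N, against 6 N for the spring). Each was back up before the next.
- **Bystanders:** the screwdriver and the two pads on the table showed no changed pixels between the first and last pictures. The pad in the jig is mostly hidden under the cover, so I could not check it the same way.

**Disagreement with the task text:** the key tops are at about 46 mm, not the stated 61 mm. Three camera views and the contact height agree on this. I used the measured height.

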